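Stand the fallen carton back in its row

ROBOT

A 7-joint arm with a two-finger parallel gripper is mounted at the origin on a cart in front of the work surface, level with it; the furniture and walls round the work are solid. World frame = base frame: x ahead of the robot, y to its left, z up, the work surface at z = 0. Lengths are in mm, angles in rad, forces in N, time in s.
With the tool pointing down it reaches from about 350 to 900 mm from the base axis. Payload 19.9 kg.
Tool frame: the origin (TCP) lies between the finger pads; the fingertips stand 19 mm ahead of it and the grasp point (between the pads) is the TCP (env.tip_extent is the distance from the TCP to the fingertips, in mm); z points along the fingers, x is the direction in which the jaws open and shut, and the axes are right-handed (so a half turn about z gives the same grasp; the last joint's range is limited). The gripper opens to 94 mm and grips with 3 to 60 N. Pads are 16 mm wide; open, the fingers measure 119 mm over their backs; the gripper's body (75 mm by 177 mm) begins 78 mm behind the grasp point.
Start: joints at [1.29, 0.417, -0.01, 1.614, 0.005, 1.111, -0.053], TCP at [147.831, -607.245, 224.425] pointing down, gripper open.
Joint ranges: [-2.81, 2.81], [-0.39, 2.02], [-1.27, 1.25], [0.06, 2.57], [-1.19, 4.33], [0.19, 2], [-2.82, 2.82]. Speed limits (rad/s): [1.89, 1.89, 2.39, 2.39, 3.01, 3.01, 3.01].

INTERFACE

Orientations are given as a 3x3 rotation matrix whose columns are the frame's x, y, z axes.
In Python, from workcell import env, vision gives the robot as it stands.
- The arm moves only by the tool step_arm, never from a script. Its arguments are lists of equal length, an entry for each row: "travel": the shift along the tool's x, y, z in units of 40 mm (1.0 is 40 mm), a list of three; "rot": the turn, a rotation vector about the tool's x, y, z in units of 5 degrees (1.0 is 5 degrees), a list of three. A call has 1 to 20 rows; each row shifts and turns the pose as measured when the row begins, along the tool's axes as they then stand; what a row does not reach is not made up. A row lasts 1/10 s, in which the tool goes at most 50 mm and 8.59 degrees, less where a joint would pass 70% of its speed; a pose out of reach is approached as far as the arm can. A call is refused whole if a number of a shift passes 1 or a number of a turn 1, either way. A call with a gripper value outside its range is refused whole. "jaw" is the finger opening in mm, from 0 to 94, set as the call begins (left out, the last holds). The fingers move at their own pace and stop on an object; "force" is the grip in N (left out, the last holds). Time passes only in rows, so rows that do not move let the fingers close. It gives the time, the measured TCP pose, the force and the opening at its end, in the units of the state.
- env.observe(): the state, without advancing time (a new reading comes with each control period).
- vision.get_image(name): name is "side" or "top" or "wrist"; returns a dict with "image" (480x640x3 uint8, red, green, blue), "camera_matrix" (3x3 intrinsics, pixels), "dist_coeffs" ([k1, k2, p1, p2, k3] as OpenCV has them; the pictures are not rectified), "T" (4x4, takes a point from camera to world coordinates); the wrist camera has in their place "T_tool_cam" (4x4, takes a point from camera to tool coordinates, whose origin is the TCP and whose axes are the tool frame's). Camera axes: x right, y down, z forward; pixel columns grow to the right and rows downward; lengths in mm; the calibration is good to about 2 mm. A picture is of the moment at which its call begins: read the wrist's pose just before it. There is no depth.
- env.job_done(): hands the job in, once; it reports no verdict.
The state is a dict: "time": time; "joints": joint angles; "qd": joint speeds; "effort": joint torques, N m; "ee_pos": TCP position; "eef_rot": TCP orientation; "force": force on the tool from outside, world axes, zero at the start; "ft_torque": the same for the moment, N m; "grip_width": opening from 0.0 (shut) to 1.0 (fully open).
Only numpy, scipy, OpenCV 4.12 (cv2) and the standard library are available. Lean on these libraries where they do the work, as an engineer would, in place of code of your own. Each camera call takes 0.05 s, during which the arm holds its last target.

TASK

One of the three small cartons has fallen out of the rack and lies flat beside it. Stand it on its short end in the rack, square beside and in line with the two standing cartons, so that it stays up on its own while the blue bookend is still drawn back, then slide the bookend up until it closes the row tight. Keep the standing cartons from toppling and leave the cups where they are.

Things in the scene. Friction and masses are not known exactly. Their poses are not given: they have to be found in the camera images.
- carton_center (a point): Centre of the loose brown carton (green band at one end), lying flat: 56 wide x 126 long x 30 mm thick, about 0.16 kg, its centre 15 mm above the table. x along the width, y along the length (roughly left-right at the start), z along the thickness. Can be gripped across its width. Either end may be up and either large face may face the row.
- carton: The same loose carton; origin and axes as point carton_center.
- rack: Grey fixed rack: base plate 90 (x) x 260 (y) x 8 mm, origin at the centre of its underside; z up, y along the row toward the end plate (inner face at y = +110 mm, 103 mm high). Standing cartons fill about y = +48 to +110 mm; the loose one belongs beside them, thickness along y, its centre at x = 0, y = about +25 to +33, z = 71 mm. The -y end is open.
- bookend (a joint): Blue bookend's travel along rack y, m: 0 = drawn back, grows toward the row. Its front face is at rack y = -90 mm + this; the tight row of three is closed at about 0.110. Upright plate 60 wide x 14 thick, top 63 mm above the table; behind it a foot 27 mm long, top 18 mm above the table. About 1.5 N friction, stays where left; can be pushed from behind.
- bookend_back (a point): Point on the back face of the bookend's upright plate, mid-width, 43 mm above the table: where to push it toward rack +y. Axes as the rack's.
- standing_1_center (a point): Centre of the standing carton next to the end plate: same size as the loose one, loose, upright, 63 mm above the base plate. x along its width, y along its thickness, z up.
- standing_2_center (a point): Centre of the other standing carton, same kind, nearest the empty place.
- cup_25: Sealed round cup of orange-brown paste, 104 mm across, 46 mm high; origin under its centre. A bystander.
- cup_26: Another such cup. A bystander.
Things that resemble listed ones, but are neither listed nor needed, are in the scene too. What is shaped like the carton but purple is not meant.

How it is judged:
By the outcome, as a careful person would: the job done as asked, in the order asked, and still so for the second after the job is handed in, with the robot touching nothing.
It also fails if it takes over 54 s, if anything falls off the work surface, if the arm or the gripper's body presses on something with over 40 N, if the wrist force passes 120 N, or if a joint passes its speed limit or range.

## Working session

There is one attempt and no reset: what is moved stays moved. The work goes in short steps, Python scripts to look and compute and a tool call to move; the robot and the scene stay as the last step left them, time stands still between calls to the robot, and variables do not carry over. Pictures are saved under pics/ and viewed, and the job is handed in when it is done.

Besides the shell and the picture viewer there is one more tool, called after "Request:" by a JSON object that holds its "fn" and its "kwargs", one argument or row to a line. step_arm: Moves the arm, as the interface text tells. Its arguments: {"type":"object","properties":{"travel":{"type":"array","items":{"type":"array","items":{"type":"number"}}},"rot":{"type":"array","items":{"type":"array","items":{"type":"number"}}},"jaw":{"type":"number"},"force":{"type":"number"}},"required":["travel","rot"]}

```bash
mkdir -p pics; ls
python3 - <<'E'
from workcell import env, vision
import cv2, numpy as np
np.set_printoptions(precision=4,suppress=True)
print(env.observe())
for n in ["side","top","wrist"]:
    d=vision.get_image(n); cv2.imwrite(f"pics/{n}0.png",d["image"][:,:,::-1])
    print(n,d["camera_matrix"],d["dist_coeffs"],d.get("T",d.get("T_tool_cam")))
E
```

```text
pics
{'time': 0.0, 'joints': array([ 1.2905,  0.418 , -0.0103,  1.6142,  0.0047,  1.1107, -0.053 ]), 'qd': array([-0.0008,  0.0012,  0.0012, -0.0014, -0.0003, -0.0005, -0.0001]), 'effort': array([ -0.0004, -85.1257,   0.6385, -42.5989,  -0.0488,   0.0185,
         0.0001]), 'ee_pos': array([ 147.747 , -606.9139,  223.8169]), 'eef_rot': array([[ 0.2366, -0.9716, -0.0004],
       [-0.9716, -0.2366,  0.0012],
       [-0.0012,  0.0001, -1.    ]]), 'force': array([-0.7458,  0.2047,  0.2886]), 'ft_torque': array([0.0025, 0.0242, 0.0033]), 'grip_width': 1.0005309291782376}
side [[555.7102   0.     314.7129]
 [  0.     555.7102 233.9767]
 [  0.       0.       1.    ]] [-0.0177  0.      0.      0.      0.    ] [[  -0.9998    0.0152   -0.0154  620.773 ]
 [   0.0215    0.6307   -0.7757 1017.2904]
 [  -0.0021   -0.7759   -0.6309  906.734 ]
 [   0.        0.        0.        1.    ]]
top [[442.0366   0.     320.306 ]
 [  0.     442.0366 234.1003]
 [  0.       0.       1.    ]] [-0.033  0.     0.     0.     0.   ] [[   0.0206   -0.9969    0.0757  504.0447]
 [  -0.9996   -0.0221   -0.0185  -11.9879]
 [   0.0201   -0.0753   -0.997  1083.9153]
 [   0.        0.        0.        1.    ]]
wrist [[334.6361   0.     321.8207]
 [  0.     334.6361 233.9449]
 [  0.       0.       1.    ]] [-0.0146  0.      0.      0.      0.    ] [[   1.        0.0008    0.0001   -1.2092]
 [  -0.0008    0.9699    0.2433  -70.2144]
 [   0.0001   -0.2433    0.9699 -159.8653]
 [   0.        0.        0.        1.    ]]
```

View pics/side0.png

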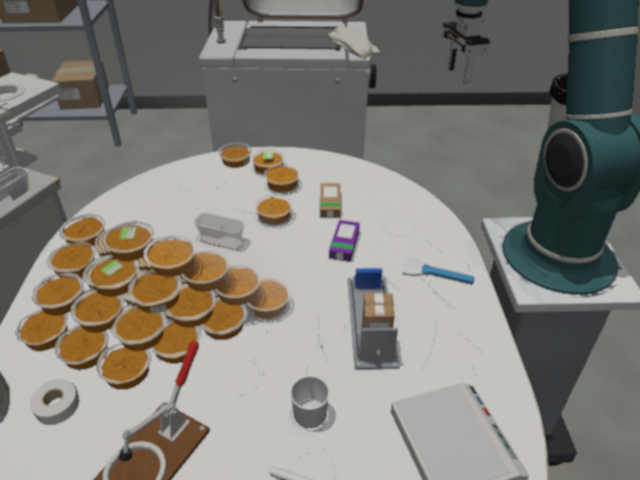

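View pics/top0.png

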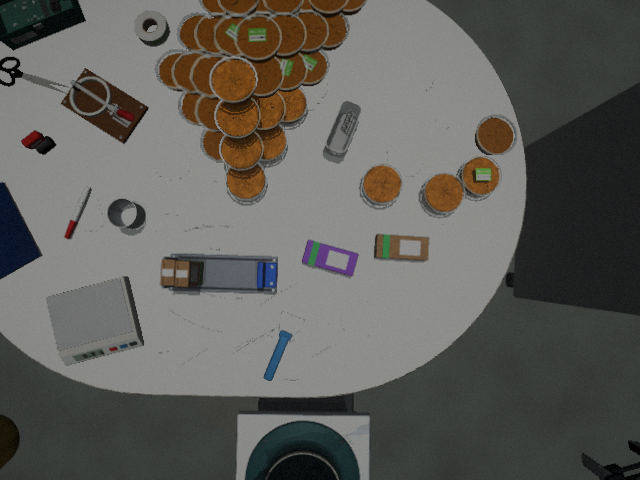

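View pics/wrist0.png

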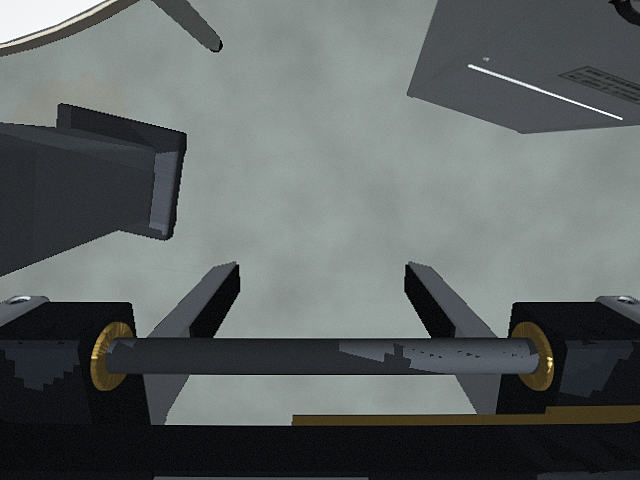

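```bash
cat > h.py <<'E'
import numpy as np, cv2
np.set_printoptions(precision=4,suppress=True)
def rays(d,px,T=None):
    px=np.asarray(px,float).reshape(-1,1,2)
    u=cv2.undistortPoints(px,d["camera_matrix"],np.array(d["dist_coeffs"],float)).reshape(-1,2)
    v=np.c_[u,np.ones(len(u))]
    T=d["T"] if T is None else T
    return T[:3,3],v@T[:3,:3].T
def onz(d,px,z,T=None):
    o,v=rays(d,px,T); return o+v*((z-o[2])/v[:,2])[:,None]
def wristT(s,d):
    M=np.eye(4);M[:3,:3]=s["eef_rot"];M[:3,3]=s["ee_pos"];return M@d["T_tool_cam"]
def tri(obs):
    A=np.zeros((3,3));b=np.zeros(3)
    for o,v in obs:
        v=v/np.linalg.norm(v);P=np.eye(3)-np.outer(v,v);A+=P;b+=P@o
    p=np.linalg.solve(A,b)
    return p,[np.linalg.norm((np.eye(3)-np.outer(v,v)/(v@v))@(p-o)) for o,v in obs]
def boxes(img,mask,minA=60):
    out=[]
    c,_=cv2.findContours(mask.astype(np.uint8),cv2.RETR_EXTERNAL,cv2.CHAIN_APPROX_NONE)
    for k in c:
        if cv2.contourArea(k)>minA: out.append((cv2.contourArea(k),cv2.minAreaRect(k)))
    return sorted(out,key=lambda t:-t[0])
E
python3 - <<'E'
from workcell import env, vision
from h import *
t=vision.get_image("top");s=vision.get_image("side")
for n,d in(("top",t),("side",s)):
    im=d["image"]
    if n=="top": crops={"rack":(145,240,290,305),"carton":(290,220,445,290)}
    else: crops={"rack":(340,255,410,370),"carton":(310,170,370,265)}
    for k,(a,b,c,e) in crops.items():
        z=min(800/(c-a),600/(e-b)); 
        cr=cv2.resize(im[b:e,a:c,::-1],None,fx=int(z),fy=int(z),interpolation=cv2.INTER_CUBIC)
        print(n,k,(a,b),int(z)); cv2.imwrite(f"pics/{n}_{k}.png",cr)
E
```

```text
top rack (145, 240) 5
top carton (290, 220) 5
side rack (340, 255) 5
side carton (310, 170) 6
```

View pics/top_rack.png

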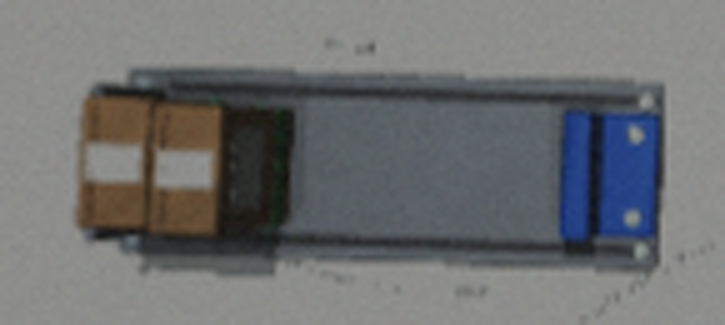

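View pics/top_carton.png

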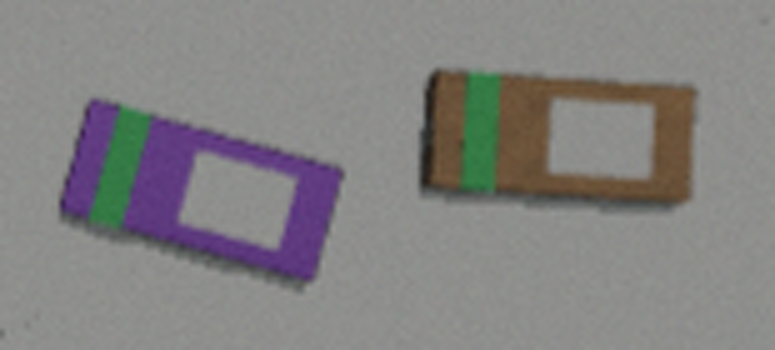

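View pics/side_rack.png

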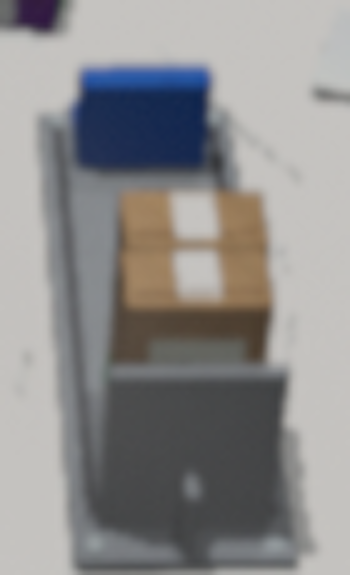

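View pics/side_carton.png

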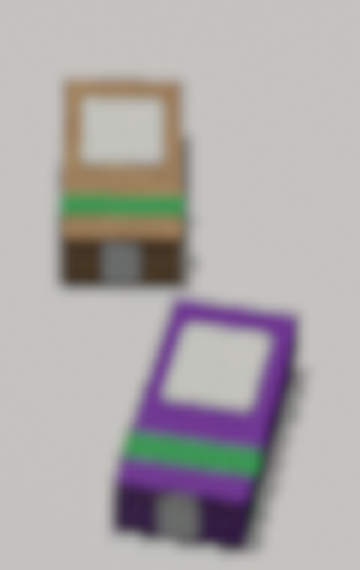

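Run:
```python
from workcell import env, vision
from h import *
t=vision.get_image("top");s=vision.get_image("side")
c=lambda L,o,k:(np.array(L,float)+0.5)/k-0.5+np.array(o)
ct=c([(437,71),(695,87),(688,202),(430,188)],(290,220),5)
cs=c([(66,82),(180,82),(186,238),(62,238)],(310,170),6)
print("carton top z30",onz(t,ct,30)); print("side z30",onz(s,cs,30))
# side order: (far-left, far-right, near-right, near-left): world x decreases to right, near = +y
m={0:2-0}
for a,b in ((0,3),(1,0),(2,1),(3,2)):
    # top TL(+x,+y)=side near-left(3); TR(+x,-y)=side0 ; BR(-x,-y)=side1 ; BL(-x,+y)=side2
    pass
for i,j in ((0,3),(1,0),(2,1),(3,2)):
    o1,v1=rays(t,ct[i]);o2,v2=rays(s,cs[j]); print("tri",tri([(o1,v1[0]),(o2,v2[0])]))
rt=c([(132,70),(663,85),(657,268),(127,252)],(145,240),5)
P=onz(t,rt,8);print("rack",P, P.mean(0))
print("len",np.linalg.norm(P[0]-P[1]),np.linalg.norm(P[1]-P[2]))
# stand tops z 134
st=c([(85,97),(222,105),(217,235),(80,228)],(145,240),5)
Q=onz(t,st,134);print("standing",Q,Q.mean(0))
rs=c([(122,190),(262,190),(270,308),(124,308)],(340,255),5)
Q=onz(s,rs,134);print("standing side",Q,Q.mean(0))
rs=c([(75,568),(296,568)],(340,255),5);print("rack side end",onz(s,rs,8),onz(s,rs,0))
be=c([(566,112),(590,112),(588,240),(562,240)],(145,240),5);print("bookend top",onz(t,be,63))
be=c([(80,70),(210,68),(210,88),(80,88)],(340,255),5);print("bookend side",onz(s,be,63))
```

```text
carton top z30 [[ 587.7994 -167.5087   30.    ]
 [ 582.8428 -292.3085   30.    ]
 [ 527.4856 -289.0663   30.    ]
 [ 531.6478 -164.7783   30.    ]]
side z30 [[ 577.9342 -286.8246   30.    ]
 [ 524.4258 -285.5165   30.    ]
 [ 528.699  -162.7498   30.    ]
 [ 583.352  -164.0747   30.    ]]
tri (array([ 585.6023, -167.5588,   27.8145]), [np.float64(2.3756960361098662), np.float64(2.3756960361098494)])
tri (array([ 580.419 , -292.9374,   26.3448]), [np.float64(2.7041134202277557), np.float64(2.7041134202276416)])
tri (array([ 525.8413, -289.5122,   27.5204]), [np.float64(1.7095287309587341), np.float64(1.709528730958708)])
tri (array([ 530.1169, -164.7898,   28.677 ]), [np.float64(1.5744481967522197), np.float64(1.5744481967522306)])
rack [[530.2651 329.3298   8.    ]
 [528.6312  71.6166   8.    ]
 [440.2938  72.0916   8.    ]
 [442.4822 327.8746   8.    ]] [485.4181 200.2282   8.    ]
len 257.71841730446135 88.33865169922157
standing [[515.1995 308.9801 134.    ]
 [513.0897 250.1623 134.    ]
 [457.7483 250.0147 134.    ]
 [459.4055 308.5745 134.    ]] [486.3608 279.4329 134.    ]
standing side [[509.6592 250.7108 134.    ]
 [455.0392 252.0322 134.    ]
 [460.0248 313.7214 134.    ]
 [514.4777 312.4012 134.    ]] [484.8002 282.2164 134.    ]
rack side end [[529.0088 334.7954   8.    ]
 [441.6084 336.9182   8.    ]] [[528.192  328.7203   0.    ]
 [440.0135 330.8619  -0.    ]]
bookend top [[514.003  111.5835  63.    ]
 [514.2398 100.5553  63.    ]
 [455.6577  99.7328  63.    ]
 [455.4096 111.6325  63.    ]]
bookend side [[511.4323 104.6774  63.    ]
 [453.1812 104.7627  63.    ]
 [454.6815 117.8099  63.    ]
 [512.3555 116.4204  63.    ]]
```

```bash
cat >> h.py <<'E'
from scipy.spatial.transform import Rotation as Ro
def Rtool(yaw,lean):
    "tool x along world (cos yaw, sin yaw); lean=angle of tool z from down toward 'forward' (world +y at yaw 0), deg"
    y,l=np.radians([yaw,lean])
    R0=np.array([[1,0,0],[0,-1,0],[0,0,-1.]])
    return Ro.from_rotvec([0,0,y]).as_matrix()@Ro.from_rotvec([l,0,0]).as_matrix()@R0
def plan(p0,R0,p1,R1,n):
    rv=Ro.from_matrix(R0.T@R1).as_rotvec(); tr=[];ro=[]
    for i in range(n):
        R=R0@Ro.from_rotvec(rv*i/n).as_matrix()
        tr.append((R.T@(np.array(p1)-p0)/n/40).round(2).tolist()); ro.append((np.degrees(rv)/n/5).round(2).tolist())
    mx=max(np.abs(tr).max(),np.abs(ro).max()); print("max",mx)
    print('travel',tr); print('rot',ro)
E
python3 - <<'E'
from workcell import env
from h import *
s=env.observe();plan(s["ee_pos"],s["eef_rot"],[557,-215,200],Rtool(-2,0),16)
E
```

```text
max 0.93
travel [[-0.44, -0.77, 0.04], [-0.38, -0.8, 0.04], [-0.31, -0.83, 0.04], [-0.25, -0.85, 0.04], [-0.18, -0.87, 0.04], [-0.11, -0.88, 0.04], [-0.03, -0.88, 0.04], [0.04, -0.88, 0.04], [0.11, -0.88, 0.04], [0.18, -0.87, 0.04], [0.25, -0.85, 0.04], [0.32, -0.83, 0.04], [0.38, -0.8, 0.04], [0.45, -0.76, 0.04], [0.51, -0.73, 0.04], [0.56, -0.68, 0.04]]
rot [[-0.0, 0.0, -0.93], [-0.0, 0.0, -0.93], [-0.0, 0.0, -0.93], [-0.0, 0.0, -0.93], [-0.0, 0.0, -0.93], [-0.0, 0.0, -0.93], [-0.0, 0.0, -0.93], [-0.0, 0.0, -0.93], [-0.0, 0.0, -0.93], [-0.0, 0.0, -0.93], [-0.0, 0.0, -0.93], [-0.0, 0.0, -0.93], [-0.0, 0.0, -0.93], [-0.0, 0.0, -0.93], [-0.0, 0.0, -0.93], [-0.0, 0.0, -0.93]]
```

Request:
{"fn": "step_arm", "kwargs": {
  "travel": [
    [-0.44,-0.77,0.04],
    [-0.38,-0.8,0.04],
    [-0.31,-0.83,0.04],
    [-0.25,-0.85,0.04],
    [-0.18,-0.87,0.04],
    [-0.11,-0.88,0.04],
    [-0.03,-0.88,0.04],
    [0.04,-0.88,0.04]
  ],
  "rot": [
    [0,0,-0.93],
    [0,0,-0.93],
    [0,0,-0.93],
    [0,0,-0.93],
    [0,0,-0.93],
    [0,0,-0.93],
    [0,0,-0.93],
    [0,0,-0.93]
  ]
}}

```text
time: 1.15
ee_pos: [353.7, -405.9, 210.7]
eef_rot: [[0.786, -0.619, -0.002], [-0.619, -0.786, -0.002], [-0.0, 0.003, -1.0]]
force: [0.5, -0.2, 0.3]
grip_width: 1.005
```

Run:
```python
from workcell import env
from h import *
s=env.observe();print(s["time"],s["joints"],s["ee_pos"],s["force"]);plan(s["ee_pos"],s["eef_rot"],[557,-215,200],Rtool(-2,0),10)
```

```text
1.15 [ 1.0079  0.2883 -0.2533  1.8382  0.0864  1.0253  0.0525] [ 353.7445 -405.9269  210.6591] [ 0.4949 -0.2212  0.3266]
max 0.72
travel [[0.1, -0.69, 0.02], [0.15, -0.68, 0.03], [0.19, -0.67, 0.03], [0.23, -0.66, 0.03], [0.27, -0.64, 0.03], [0.31, -0.62, 0.03], [0.35, -0.6, 0.03], [0.39, -0.58, 0.03], [0.42, -0.55, 0.03], [0.46, -0.52, 0.03]]
rot [[0.0, 0.0, -0.72], [0.0, 0.0, -0.72], [0.0, 0.0, -0.72], [0.0, 0.0, -0.72], [0.0, 0.0, -0.72], [0.0, 0.0, -0.72], [0.0, 0.0, -0.72], [0.0, 0.0, -0.72], [0.0, 0.0, -0.72], [0.0, 0.0, -0.72]]
```

Request:
{"fn": "step_arm", "kwargs": {
  "travel": [
    [0.1,-0.69,0.02],
    [0.15,-0.68,0.03],
    [0.19,-0.67,0.03],
    [0.23,-0.66,0.03],
    [0.27,-0.64,0.03],
    [0.31,-0.62,0.03],
    [0.35,-0.6,0.03],
    [0.39,-0.58,0.03],
    [0.42,-0.55,0.03],
    [0.46,-0.52,0.03],
    [0,0,0]
  ],
  "rot": [
    [0,0,-0.72],
    [0,0,-0.72],
    [0,0,-0.72],
    [0,0,-0.72],
    [0,0,-0.72],
    [0,0,-0.72],
    [0,0,-0.72],
    [0,0,-0.72],
    [0,0,-0.72],
    [0,0,-0.72],
    [0,0,0]
  ]
}}

```text
time: 2.25
ee_pos: [564.4, -199.8, 198.7]
eef_rot: [[1.0, -0.004, 0.001], [-0.004, -1.0, -0.002], [0.001, 0.002, -1.0]]
force: [-1.0, -0.1, -0.2]
grip_width: 1.001
```

Run:
```python
from workcell import env,vision
from h import *
s=env.observe();print(repr(s["time"]),s["joints"],s["ee_pos"],s["eef_rot"],s["force"])
d=vision.get_image("wrist");cv2.imwrite("pics/w1.png",d["image"][:,:,::-1])
np.savez("w1.npz",img=d["image"],T=wristT(s,d),q=s["joints"],p=s["ee_pos"],R=s["eef_rot"])
```

```text
2.25 [ 0.653   0.4346 -0.4759  1.6963  0.2245  1.0638  0.1016] [ 564.3638 -199.7761  198.73  ] [[ 1.     -0.0039  0.0006]
 [-0.0039 -1.     -0.0019]
 [ 0.0007  0.0019 -1.    ]] [-1.04   -0.1074 -0.1831]
```

View pics/w1.png

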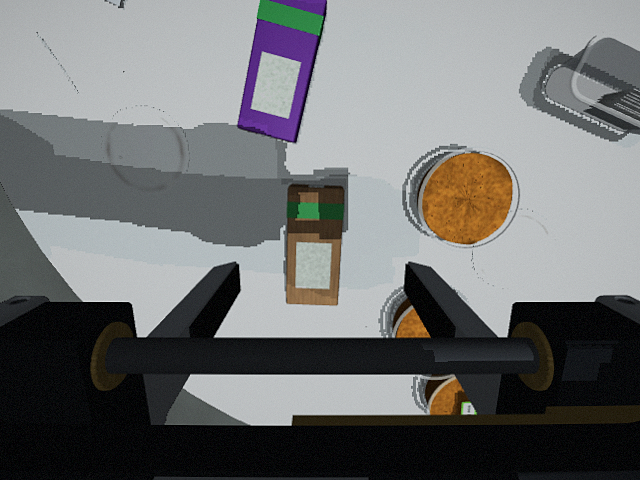

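```bash
cat > kin.py <<'E'
import numpy as np, itertools
from scipy.spatial.transform import Rotation as Ro
from scipy.optimize import least_squares
D=[([1.2905,.418,-.0103,1.6142,.0047,1.1107,-.053],[147.747,-606.9139,223.8169]),
([1.0079,.2883,-.2533,1.8382,.0864,1.0253,.0525],[353.7445,-405.9269,210.6591]),
([.653,.4346,-.4759,1.6963,.2245,1.0638,.1016],[564.3638,-199.7761,198.73])]
RR=[np.array([[.2366,-.9716,-.0004],[-.9716,-.2366,.0012],[-.0012,.0001,-1]]),
np.array([[.786,-.619,-.002],[-.619,-.786,-.002],[0,.003,-1.]]),
np.array([[1,-.0039,.0006],[-.0039,-1,-.0019],[.0007,.0019,-1]])]
z=np.array([0,0,1.]);y=np.array([0,1.,0])
def fk(q,L,sg):
    R=np.eye(3);p=np.array([0,0,L[0]])
    ax=[z,y,z,y,z,y,z]
    for i in range(7):
        R=R@Ro.from_rotvec(ax[i]*q[i]*sg[i]).as_matrix()
        if i==2:p=p+R@np.array([L[4],0,L[1]])
        if i==4:p=p+R@np.array([L[5],0,L[2]])
    return p+R@np.array([L[6] if len(L)>6 else 0,0,L[3]]),R
if __name__=="__main__":
  best=[]
  for sg in itertools.product([-1],[1],[1,-1],[1],[1,-1],[1],[1,-1]):
    e=0
    C=None
    for q,R in zip([d[0] for d in D],RR):
        R1=fk(q,[0]*6,sg)[1]; 
        if C is None: C=R1.T@R
        e+=np.linalg.norm(R1@C-R)
    f=lambda L:np.concatenate([fk(d[0],[L[0],L[1],L[2],L[3],0,0],sg)[0]-d[1] for d in D])
    r=least_squares(f,[300,400,400,200])
    best.append((e,sg,r.x,np.abs(r.fun).max(),C))
  for b in sorted(best,key=lambda b:b[0])[:3]:print(b)
E
python3 kin.py
python3 - <<'E'
from workcell import vision
from h import *
d=vision.get_image("top");w=np.load("w1.npz");K=dict(d)
ww=vision.get_image("wrist")
px=[(288,185),(344,187),(339,305),(286,303)]
P=onz(ww,px,30,w["T"]);print(P,P.mean(0))
tt=(np.array([(437,71),(695,87),(688,202),(430,188)])+.5)/5-.5+np.array([290,220])
for i,j in((1,0),(2,1),(3,2),(0,3)):
    # wrist TL = (-x,+y)
    pass
mp={0:3,1:0,2:1,3:2}
for i,j in mp.items():
    o1,v1=rays(ww,px[i],w["T"]);o2,v2=rays(d,tt[j]);print(tri([(o1,v1[0]),(o2,v2[0])]))
print("cup centre",onz(ww,[(468,198)],46,w["T"]),onz(d,[(381,185)],46))
E
```

```text
(np.float64(0.0010781105100535553), (-1, 1, -1, 1, -1, 1, -1), array([6149.05991856,  589.22997775,  430.89952033, 6275.85869992]), np.float64(26.93387431278248), array([[-9.99993775e-01, -6.46798129e-05, -1.95016563e-05],
       [ 6.48002304e-05, -9.99993063e-01, -9.34856913e-06],
       [-8.00608651e-05, -4.62976193e-06,  1.00000080e+00]]))
(np.float64(0.7334293497552085), (-1, 1, -1, 1, -1, 1, 1), array([6149.05991856,  589.22997775,  430.89952033, 6275.85869992]), np.float64(26.93387431278248), array([[-9.94387924e-01,  1.05736558e-01, -1.84031049e-05],
       [-1.05736514e-01, -9.94387203e-01, -1.13594046e-05],
       [-8.00608651e-05, -4.62976193e-06,  1.00000080e+00]]))
(np.float64(0.8482371058915685), (-1, 1, -1, 1, 1, 1, -1), array([-125.37706509,  509.65019403,  462.89381463,  -90.35679783]), np.float64(28.02728332131477), array([[-9.99984657e-01, -4.23663389e-03, -4.83269984e-04],
       [ 4.24118306e-03, -9.99948674e-01, -8.41888326e-03],
       [-5.08134205e-04, -8.41607110e-03,  9.99965244e-01]]))
[[ 531.1634 -161.5817   30.    ]
 [ 585.8823 -163.702    30.    ]
 [ 582.1896 -289.4861   30.    ]
 [ 525.5228 -286.9882   30.    ]] [ 556.1895 -225.4395   30.    ]
(array([ 531.8068, -161.8112,   41.0567]), [np.float64(1.4242316497407883), np.float64(1.4242316497408005)])
(array([ 579.4564, -152.5894,  131.7122]), [np.float64(0.2748774841643193), np.float64(0.27487748416436153)])
(array([ 583.2927, -295.4541,   17.9788]), [np.float64(0.44958223417543136), np.float64(0.4495822341754961)])
(array([ 526.3875, -288.8425,   27.8801]), [np.float64(1.368203468152999), np.float64(1.368203468153253)])
cup centre [[ 701.6183 -172.5175   46.    ]] [[ 703.4304 -173.4958   46.    ]]
```

Run:
```python
from workcell import env
from h import *
s=env.observe();plan(s["ee_pos"],s["eef_rot"],[556,-216,110],Rtool(-2.1,-45),12)
```

```text
max 0.75
travel [[-0.01, 0.03, 0.19], [-0.01, 0.01, 0.19], [-0.01, 0.0, 0.19], [-0.01, -0.01, 0.19], [-0.01, -0.02, 0.19], [-0.01, -0.04, 0.18], [-0.01, -0.05, 0.18], [-0.01, -0.06, 0.18], [-0.01, -0.07, 0.17], [-0.01, -0.08, 0.17], [-0.01, -0.09, 0.16], [-0.01, -0.1, 0.16]]
rot [[-0.75, -0.01, 0.02], [-0.75, -0.01, 0.02], [-0.75, -0.01, 0.02], [-0.75, -0.01, 0.02], [-0.75, -0.01, 0.02], [-0.75, -0.01, 0.02], [-0.75, -0.01, 0.02], [-0.75, -0.01, 0.02], [-0.75, -0.01, 0.02], [-0.75, -0.01, 0.02], [-0.75, -0.01, 0.02], [-0.75, -0.01, 0.02]]
```

Request:
{"fn": "step_arm", "kwargs": {
  "travel": [
    [-0.01,0.03,0.19],
    [-0.01,0.01,0.19],
    [-0.01,0.0,0.19],
    [-0.01,-0.01,0.19],
    [-0.01,-0.02,0.19],
    [-0.01,-0.04,0.18],
    [-0.01,-0.05,0.18],
    [-0.01,-0.06,0.18],
    [-0.01,-0.07,0.17],
    [-0.01,-0.08,0.17],
    [-0.01,-0.09,0.16],
    [0,0,0]
  ],
  "rot": [
    [-0.75,-0.01,0.02],
    [-0.75,-0.01,0.02],
    [-0.75,-0.01,0.02],
    [-0.75,-0.01,0.02],
    [-0.75,-0.01,0.02],
    [-0.75,-0.01,0.02],
    [-0.75,-0.01,0.02],
    [-0.75,-0.01,0.02],
    [-0.75,-0.01,0.02],
    [-0.75,-0.01,0.02],
    [-0.75,-0.01,0.02],
    [0,0,0]
  ]
}}

```text
time: 3.6
ee_pos: [549.5, -233.9, 118.8]
eef_rot: [[0.998, -0.049, -0.038], [-0.062, -0.724, -0.687], [0.006, 0.688, -0.725]]
force: [0.0, 0.3, 0.3]
grip_width: 1.0
```

```bash
python3 - <<'E'
from workcell import env,vision
from h import *
s=env.observe();print(s["time"],repr(s["joints"]),repr(s["ee_pos"]),s["eef_rot"],s["force"])
d=vision.get_image("wrist");cv2.imwrite("pics/w2.png",d["image"][:,:,::-1])
np.savez("w2.npz",img=d["image"],T=wristT(s,d),q=s["joints"],p=s["ee_pos"],R=s["eef_rot"])
E
cat > fit.py <<'E'
from kin import *
import sys
D2=[(np.array(a),np.array(b)) for a,b in D]; 
for f in sys.argv[1:]:
    w=np.load(f); D2.append((w["q"],w["p"])); RR.append(w["R"])
sg=(-1,1,-1,1,-1,1,-1)
f=lambda L:np.concatenate([fk(a,L,sg)[0]-b for a,b in D2]+[0.001*(L-np.array([300,400,400,250,0,0,0]))])
r=least_squares(f,[300,400,400,250,0,0,0]);print(r.x.round(1),np.abs(r.fun[:-7]).max())
print([np.linalg.norm(fk(a,r.x,sg)[1]@np.diag([-1,-1,1])-R).round(3) for (a,b),R in zip(D2,RR)])
np.save("L.npy",r.x)
E
python3 fit.py w2.npz
```

```text
3.6 array([ 0.1187,  0.5686, -0.1796,  1.9   ,  1.0219,  1.0797, -0.8003]) array([ 549.4934, -233.8583,  118.8158]) [[ 0.998  -0.0494 -0.0383]
 [-0.0622 -0.7237 -0.6873]
 [ 0.0063  0.6884 -0.7253]] [0.0191 0.3413 0.3397]
[ 235.2  613.   431.7  519.9  -32.5 -143.7   50.6] 30.004006910265446
[np.float64(0.0), np.float64(0.001), np.float64(0.0), np.float64(0.0)]
```

View pics/w2.png

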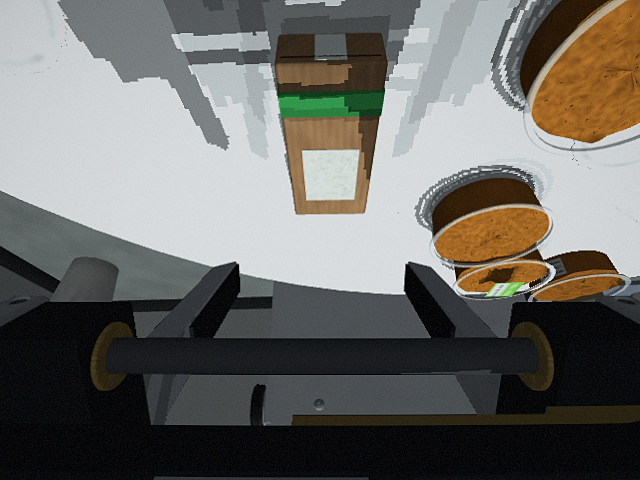

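```bash
cat > kin2.py <<'E'
from kin import *
sg=(-1,1,-1,1,-1,1,-1)
def fk2(q,P):
    "P: d0, [o1 y],[o2 xyz after j3],[o3 xyz after j5],[o4 xyz after j7]; o1 after j1,2"
    R=np.eye(3);p=np.array([0,0,P[0]]);ax=[z,y,z,y,z,y,z]
    off={1:[0,P[1],0],2:[P[2],P[3],P[4]],3:[0,P[11],0],4:[P[5],P[6],P[7]],5:[P[8],P[9],0],6:[0,0,P[10]]}
    for i in range(7):
        R=R@Ro.from_rotvec(ax[i]*q[i]*sg[i]).as_matrix()
        if i in off:p=p+R@np.array(off[i])
    return p,R@np.diag([-1,-1,1.])
E
cat > fit2.py <<'E'
from kin2 import *
import sys
D2=[(np.array(a),np.array(b)) for a,b in D]
for f in sys.argv[1:]:
    w=np.load(f); D2.append((w["q"],w["p"]))
x0=np.array([350,0,0,0,400,0,0,400,0,0,250,0.])
f=lambda L:np.concatenate([fk2(a,L)[0]-b for a,b in D2]+[0.003*(L-x0)*np.array([.3,1,1,1,.3,1,1,.3,1,1,.3,1])])
r=least_squares(f,x0);print(r.x.round(1),np.abs(r.fun[:-12]).max());np.save("L.npy",r.x)
E
python3 fit2.py w2.npz
```

```text
[ 2.890e+02 -1.450e+01 -1.000e-01 -8.000e+00  5.019e+02  0.000e+00
 -2.000e-01  4.698e+02 -1.000e-01 -2.000e-01  3.147e+02 -8.000e+00] 0.00831732604783042
```

```bash
cat > ik.py <<'E'
from kin2 import *
from h import Rtool
L=np.load("L.npy")
lo=np.array([-2.81,-.39,-1.27,.06,-1.19,.19,-2.82]);hi=np.array([2.81,2.02,1.25,2.57,4.33,2,2.82])
def ik(p,R,q0):
    def f(q):
        a,B=fk2(q,L); return np.r_[(a-p)/10,Ro.from_matrix(B.T@R).as_rotvec()*20,0.01*(q-q0)]
    r=least_squares(f,np.clip(q0,lo+.01,hi-.01),bounds=(lo,hi));
    return r.x,np.linalg.norm(r.fun[:6])
if __name__=="__main__":
    np.set_printoptions(precision=2,suppress=True)
    q0=np.load("w2.npz")["q"]
    q=q0
    for nm,p,yaw,ln in [("grasp",[556,-216,23],-2.1,-45),("lift",[556,-216,200],-2.1,-45),("mid",[520,0,220],-1,0),("rot",[490,150,200],0,45),("place",[485,225,82],-0.4,45),("place55",[485,225,82],-0.4,55),("back",[485,120,150],-0.4,45),("push0",[485,75,60],-.4,45),("push1",[485,195,60],-.4,45)]:
        q,e=ik(np.array(p,float),Rtool(yaw,ln),q); print(nm,q,round(e,3),"margin",np.minimum(q-lo,hi-q).min().round(2))
E
python3 ik.py
python3 - <<'E'
from workcell import env
from h import *
s=env.observe();plan(s["ee_pos"],s["eef_rot"],[555.5,-217,60],Rtool(-2.1,-45),6)
E
```

```text
grasp [ 0.05  0.75 -0.15  1.9   1.13  1.02 -0.99] 0.0 margin 0.67
lift [ 0.1   0.46 -0.2   1.86  0.96  1.19 -0.68] 0.0 margin 0.71
mid [ 0.33  0.26 -0.45  1.87  0.13  1.04 -0.2 ] 0.0 margin 0.65
rot [ 0.76  0.47 -0.82  2.01 -0.59  0.89  0.4 ] 0.0 margin 0.45
place [ 0.58  0.7  -0.8   2.08 -0.61  0.54  0.45] 0.0 margin 0.35
place55 [ 0.72  0.86 -0.89  2.08 -0.65  0.56  0.6 ] 0.0 margin 0.37
back [ 0.81  0.57 -0.81  2.04 -0.54  0.82  0.46] 0.0 margin 0.46
push0 [ 0.82  0.75 -0.73  2.03 -0.46  0.73  0.57] 0.0 margin 0.54
push1 [ 0.64  0.76 -0.8   2.08 -0.55  0.54  0.48] 0.0 margin 0.35
max 0.23
travel [[0.02, -0.23, 0.13], [0.02, -0.23, 0.13], [0.02, -0.23, 0.13], [0.02, -0.23, 0.13], [0.02, -0.23, 0.13], [0.02, -0.23, 0.12]]
rot [[-0.05, 0.03, -0.05], [-0.05, 0.03, -0.05], [-0.05, 0.03, -0.05], [-0.05, 0.03, -0.05], [-0.05, 0.03, -0.05], [-0.05, 0.03, -0.05]]
```

Request:
{"fn": "step_arm", "kwargs": {
  "travel": [
    [0.02,-0.23,0.13],
    [0.02,-0.23,0.13],
    [0.02,-0.23,0.13],
    [0.02,-0.23,0.13],
    [0.02,-0.2,0.1],
    [0,0,0]
  ],
  "rot": [
    [-0.05,0.03,-0.05],
    [-0.05,0.03,-0.05],
    [-0.05,0.03,-0.05],
    [-0.05,0.03,-0.05],
    [-0.05,0.03,-0.05],
    [0,0,0]
  ]
}}

```text
time: 4.25
ee_pos: [555.0, -221.2, 68.4]
eef_rot: [[0.999, -0.033, -0.027], [-0.042, -0.712, -0.701], [0.004, 0.701, -0.713]]
force: [-0.2, -0.3, 0.5]
grip_width: 1.003
```

Run:
```python
from workcell import env
from h import *
s=env.observe();print(s["ee_pos"]);plan(s["ee_pos"],s["eef_rot"],[556.4,-216.5,23],Rtool(-2.1,-45),5)
```

```text
[ 555.0271 -221.2071   68.4377]
max 0.18
travel [[0.0, -0.18, 0.15], [0.01, -0.18, 0.15], [0.01, -0.18, 0.14], [0.01, -0.18, 0.14], [0.01, -0.18, 0.14]]
rot [[-0.02, 0.0, -0.02], [-0.02, 0.0, -0.02], [-0.02, 0.0, -0.02], [-0.02, 0.0, -0.02], [-0.02, 0.0, -0.02]]
```

Request:
{"fn": "step_arm", "kwargs": {
  "travel": [
    [0.01,-0.18,0.15],
    [0.01,-0.18,0.15],
    [0.01,-0.18,0.14],
    [0.01,-0.18,0.14],
    [0.01,-0.1,0.08],
    [0,0,0]
  ],
  "rot": [
    [-0.02,0,-0.02],
    [-0.02,0,-0.02],
    [-0.02,0,-0.02],
    [-0.02,0,-0.02],
    [-0.02,0,-0.02],
    [0,0,0]
  ]
}}

```text
time: 4.85
ee_pos: [557.5, -216.2, 22.6]
eef_rot: [[0.999, -0.023, -0.027], [-0.035, -0.706, -0.707], [-0.003, 0.708, -0.706]]
force: [-0.4, -0.1, 0.3]
grip_width: 0.999
```

Run:
```python
from workcell import env,vision
from h import *
s=env.observe();print(s["ee_pos"]);plan(s["ee_pos"],s["eef_rot"],[556.4,-216.5,23],Rtool(-2.1,-45),2)
d=vision.get_image("wrist");cv2.imwrite("pics/w3.png",d["image"][:,:,::-1])
```

```text
[ 557.4958 -216.1825   22.6298]
max 0.02
travel [[-0.01, 0.01, -0.0], [-0.01, 0.01, -0.0]]
rot [[0.01, 0.01, 0.02], [0.01, 0.01, 0.02]]
```

View pics/w3.png

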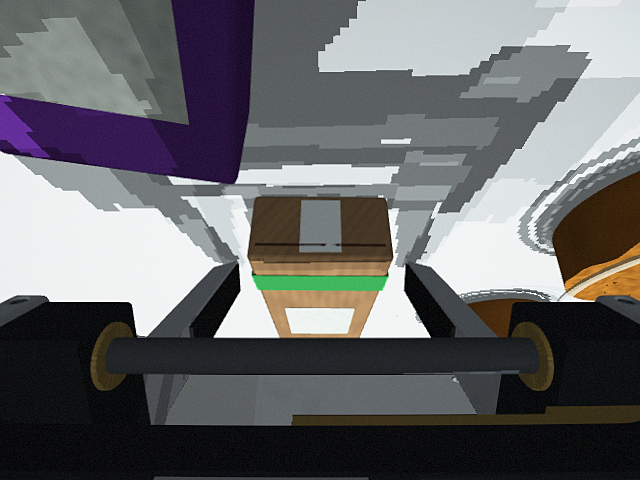

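Request:
{"fn": "step_arm", "kwargs": {
  "travel": [
    [0,0,0],
    [0,0,0],
    [0,0,0],
    [0,0,0],
    [0,0,0],
    [0,0,0],
    [0,0,0],
    [0,0,0]
  ],
  "rot": [
    [0,0,0],
    [0,0,0],
    [0,0,0],
    [0,0,0],
    [0,0,0],
    [0,0,0],
    [0,0,0],
    [0,0,0]
  ],
  "jaw": 40,
  "force": 30
}}

```text
time: 5.7
ee_pos: [558.1, -216.6, 24.4]
eef_rot: [[0.999, -0.025, -0.026], [-0.036, -0.706, -0.707], [-0.001, 0.708, -0.707]]
force: [-0.3, -0.3, -0.8]
grip_width: 0.6
```

Run:
```python
from workcell import env
from h import *
s=env.observe();print(s["ee_pos"],s["grip_width"]*94,s["force"]);plan(s["ee_pos"],s["eef_rot"],[556,-216,180],s["eef_rot"],8)
```

```text
[ 558.0806 -216.6061   24.3718] 56.3874295281069 [-0.256  -0.3373 -0.7923]
max 0.34
travel [[-0.01, 0.34, -0.34], [-0.01, 0.34, -0.34], [-0.01, 0.34, -0.34], [-0.01, 0.34, -0.34], [-0.01, 0.34, -0.34], [-0.01, 0.34, -0.34], [-0.01, 0.34, -0.34], [-0.01, 0.34, -0.34]]
rot [[0.0, 0.0, 0.0], [0.0, 0.0, 0.0], [0.0, 0.0, 0.0], [0.0, 0.0, 0.0], [0.0, 0.0, 0.0], [0.0, 0.0, 0.0], [0.0, 0.0, 0.0], [0.0, 0.0, 0.0]]
```

Request:
{"fn": "step_arm", "kwargs": {
  "travel": [
    [0,0.1,-0.1],
    [0,0.2,-0.2],
    [0,0.3,-0.3],
    [0,0.34,-0.34],
    [0,0.34,-0.34],
    [0,0.34,-0.34],
    [0,0.3,-0.3],
    [0,0.3,-0.3],
    [0,0.15,-0.15],
    [0,0,0]
  ],
  "rot": [
    [0,0,0],
    [0,0,0],
    [0,0,0],
    [0,0,0],
    [0,0,0],
    [0,0,0],
    [0,0,0],
    [0,0,0],
    [0,0,0],
    [0,0,0]
  ]
}}

```text
time: 6.7
ee_pos: [557.6, -216.0, 170.0]
eef_rot: [[0.999, -0.026, -0.025], [-0.036, -0.707, -0.706], [0.001, 0.707, -0.707]]
force: [-0.4, 0.5, -1.8]
grip_width: 0.593
```

Run:
```python
from workcell import env,vision
from h import *
s=env.observe();print(s["ee_pos"],s["eef_rot"],s["grip_width"]*94,s["force"],s["joints"])
for n in("wrist","top"):
    d=vision.get_image(n);cv2.imwrite(f"pics/l1{n}.png",d["image"][:,:,::-1])
plan(s["ee_pos"],s["eef_rot"],[490,150,230],Rtool(-.4,45),24)
```

```text
[ 557.5511 -216.0483  169.952 ] [[ 0.9994 -0.026  -0.0245]
 [-0.0357 -0.707  -0.7063]
 [ 0.0011  0.7067 -0.7075]] 55.782040519380224 [-0.3505  0.4815 -1.767 ] [ 0.0932  0.5031 -0.2     1.8742  0.9892  1.1611 -0.7286]
max 0.75
travel [[-0.08, -0.22, -0.31], [-0.08, -0.24, -0.3], [-0.08, -0.26, -0.28], [-0.08, -0.28, -0.26], [-0.08, -0.3, -0.24], [-0.08, -0.31, -0.22], [-0.08, -0.33, -0.2], [-0.08, -0.34, -0.18], [-0.08, -0.35, -0.16], [-0.08, -0.36, -0.13], [-0.08, -0.37, -0.11], [-0.08, -0.37, -0.09], [-0.08, -0.38, -0.06], [-0.08, -0.38, -0.04], [-0.08, -0.38, -0.01], [-0.08, -0.38, 0.01], [-0.08, -0.38, 0.04], [-0.08, -0.38, 0.06], [-0.08, -0.38, 0.09], [-0.08, -0.37, 0.11], [-0.07, -0.36, 0.14], [-0.07, -0.35, 0.16], [-0.07, -0.34, 0.18], [-0.07, -0.33, 0.2]]
rot [[0.75, -0.0, -0.02], [0.75, -0.0, -0.02], [0.75, -0.0, -0.02], [0.75, -0.0, -0.02], [0.75, -0.0, -0.02], [0.75, -0.0, -0.02], [0.75, -0.0, -0.02], [0.75, -0.0, -0.02], [0.75, -0.0, -0.02], [0.75, -0.0, -0.02], [0.75, -0.0, -0.02], [0.75, -0.0, -0.02], [0.75, -0.0, -0.02], [0.75, -0.0, -0.02], [0.75, -0.0, -0.02], [0.75, -0.0, -0.02], [0.75, -0.0, -0.02], [0.75, -0.0, -0.02], [0.75, -0.0, -0.02], [0.75, -0.0, -0.02], [0.75, -0.0, -0.02], [0.75, -0.0, -0.02], [0.75, -0.0, -0.02], [0.75, -0.0, -0.02]]
```

View pics/l1wrist.png

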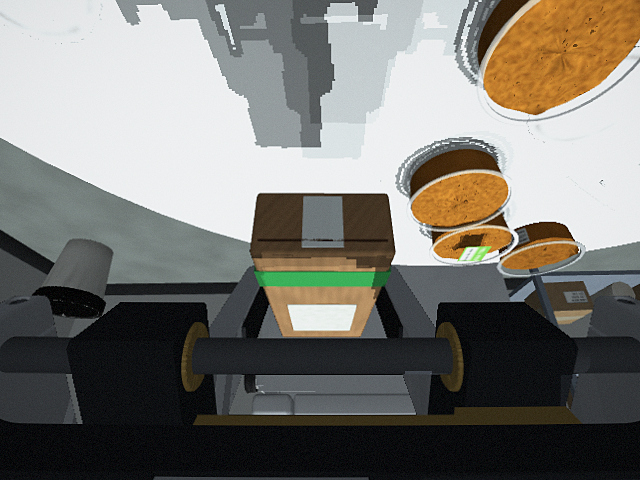

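Request:
{"fn": "step_arm", "kwargs": {
  "travel": [
    [-0.08,-0.22,-0.31],
    [-0.08,-0.24,-0.3],
    [-0.08,-0.26,-0.28],
    [-0.08,-0.28,-0.26],
    [-0.08,-0.3,-0.24],
    [-0.08,-0.31,-0.22],
    [-0.08,-0.33,-0.2],
    [-0.08,-0.34,-0.18],
    [-0.08,-0.35,-0.16],
    [-0.08,-0.36,-0.13],
    [-0.08,-0.37,-0.11],
    [-0.08,-0.37,-0.09]
  ],
  "rot": [
    [0.75,0,-0.02],
    [0.75,0,-0.02],
    [0.75,0,-0.02],
    [0.75,0,-0.02],
    [0.75,0,-0.02],
    [0.75,0,-0.02],
    [0.75,0,-0.02],
    [0.75,0,-0.02],
    [0.75,0,-0.02],
    [0.75,0,-0.02],
    [0.75,0,-0.02],
    [0.75,0,-0.02]
  ]
}}

```text
time: 8.0
ee_pos: [517.4, -26.2, 189.9]
eef_rot: [[0.999, -0.016, -0.028], [-0.015, -0.999, 0.032], [-0.029, -0.031, -0.999]]
force: [0.1, 0.7, -2.5]
grip_width: 0.594
```

Run:
```python
from workcell import env,vision
from h import *
s=env.observe();print(s["ee_pos"],s["eef_rot"],s["grip_width"]*94,s["force"],s["joints"])
plan(s["ee_pos"],s["eef_rot"],[487,150,200],Rtool(-.4,45),13)
```

```text
[517.3718 -26.2222 189.8869] [[ 0.9995 -0.0161 -0.0285]
 [-0.0152 -0.9994  0.0318]
 [-0.029  -0.0313 -0.9991]] 55.82017783733539 [ 0.0543  0.7387 -2.4997] [ 0.4204  0.319  -0.4896  1.8783  0.1357  1.011  -0.1396]
max 0.66
travel [[-0.06, -0.34, -0.01], [-0.06, -0.34, 0.01], [-0.06, -0.34, 0.03], [-0.06, -0.33, 0.05], [-0.06, -0.33, 0.07], [-0.06, -0.33, 0.09], [-0.06, -0.32, 0.11], [-0.06, -0.31, 0.13], [-0.06, -0.31, 0.14], [-0.06, -0.3, 0.16], [-0.06, -0.29, 0.18], [-0.06, -0.28, 0.2], [-0.06, -0.27, 0.21]]
rot [[0.66, 0.02, -0.02], [0.66, 0.02, -0.02], [0.66, 0.02, -0.02], [0.66, 0.02, -0.02], [0.66, 0.02, -0.02], [0.66, 0.02, -0.02], [0.66, 0.02, -0.02], [0.66, 0.02, -0.02], [0.66, 0.02, -0.02], [0.66, 0.02, -0.02], [0.66, 0.02, -0.02], [0.66, 0.02, -0.02], [0.66, 0.02, -0.02]]
```

Request:
{"fn": "step_arm", "kwargs": {
  "travel": [
    [-0.06,-0.34,-0.01],
    [-0.06,-0.34,0.01],
    [-0.06,-0.34,0.03],
    [-0.06,-0.33,0.05],
    [-0.06,-0.33,0.07],
    [-0.06,-0.33,0.09],
    [-0.06,-0.32,0.11],
    [-0.06,-0.31,0.13],
    [-0.06,-0.31,0.14],
    [-0.06,-0.3,0.16],
    [-0.06,-0.29,0.18],
    [-0.06,-0.28,0.2],
    [0,0,0]
  ],
  "rot": [
    [0.66,0.02,-0.02],
    [0.66,0.02,-0.02],
    [0.66,0.02,-0.02],
    [0.66,0.02,-0.02],
    [0.66,0.02,-0.02],
    [0.66,0.02,-0.02],
    [0.66,0.02,-0.02],
    [0.66,0.02,-0.02],
    [0.66,0.02,-0.02],
    [0.66,0.02,-0.02],
    [0.66,0.02,-0.02],
    [0.66,0.02,-0.02],
    [0,0,0]
  ]
}}

```text
time: 9.3
ee_pos: [483.3, 141.6, 192.2]
eef_rot: [[1.0, -0.022, -0.011], [-0.008, -0.728, 0.685], [-0.023, -0.685, -0.728]]
force: [0.4, -0.5, -1.4]
grip_width: 0.595
```

Run:
```python
from workcell import env,vision
from h import *
s=env.observe();print(s["ee_pos"],s["eef_rot"],s["grip_width"]*94,s["force"],s["joints"])
d=vision.get_image("wrist");cv2.imwrite("pics/r1wrist.png",d["image"][:,:,::-1])
np.savez("r1.npz",T=wristT(s,d),img=d["image"])
for n,(a,b,c,e) in {"top":(130,210,330,310),"side":(310,200,430,370)}.items():
    d=vision.get_image(n);k=int(min(800/(c-a),600/(e-b)));cv2.imwrite(f"pics/r1{n}.png",cv2.resize(d["image"][b:e,a:c,::-1],None,fx=k,fy=k,interpolation=cv2.INTER_CUBIC));print(n,a,b,k)
```

```text
[483.2628 141.5756 192.2041] [[ 0.9997 -0.0221 -0.0112]
 [-0.0084 -0.7281  0.6855]
 [-0.0233 -0.6852 -0.728 ]] 55.90038760147747 [ 0.3824 -0.4655 -1.3524] [ 0.7243  0.4458 -0.7655  2.0199 -0.5903  0.9015  0.3878]
top 130 210 4
side 310 200 3
```

View pics/r1wrist.png

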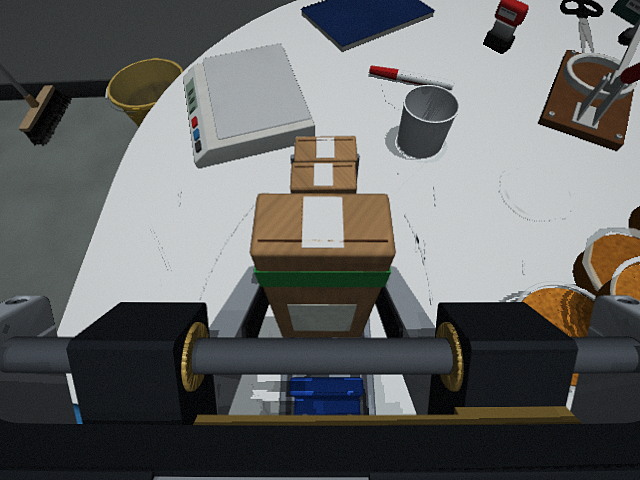

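View pics/r1side.png

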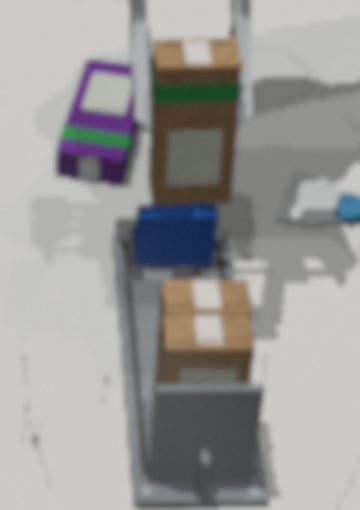

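View pics/r1top.png

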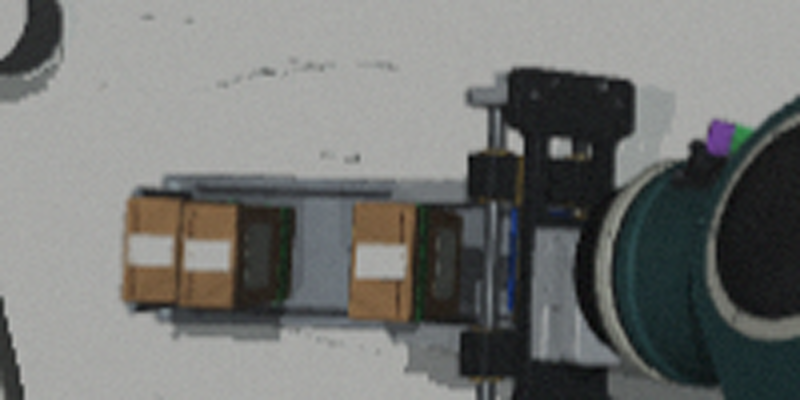

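Run:
```python
from workcell import env,vision
from h import *
d=vision.get_image("wrist")
img=d["image"];cv2.imwrite("pics/r1crop.png",cv2.resize(img[170:350,230:410,::-1],None,fx=3.3,fy=3.3,interpolation=cv2.INTER_CUBIC))
T=np.linalg.inv(d["T_tool_cam"])
# carton axes in tool: long u=(0,-.7064,-.7075), thick n(up when lying)=(0,.7075,-.7064)
u=np.array([0,-.7064,-.7075]);n=np.array([0,.7075,-.7064]);x=np.array([1,0,0])
for off in ((0,10,9.4),(0,8,9.4),(0,12,9.4)):
    P=[ (a*28-off[0])*x+(63-off[1])*u+(b-off[2])*n for a,b in((-1,15),(1,15),(-1,-15),(1,-15))]
    P+= [(a*28-off[0])*x+(-off[1]+30)*u+(15-off[2])*n for a in(-1,1)]
    r,_=cv2.Rodrigues(T[:3,:3]);q,_=cv2.projectPoints(np.array(P),r,T[:3,3],d["camera_matrix"],np.array(d["dist_coeffs"],float))
    print(off,q.reshape(-1,2).round(1).tolist())
```

```text
(0, 10, 9.4) [[246.8, 254.6], [398.8, 254.6], [255.2, 190.2], [390.3, 190.3], [260.9, 288.1], [384.4, 288.2]]
(0, 8, 9.4) [[245.8, 252.0], [399.9, 252.1], [254.4, 187.2], [391.1, 187.2], [260.2, 286.4], [385.2, 286.5]]
(0, 12, 9.4) [[247.9, 257.0], [397.7, 257.1], [256.1, 193.2], [389.5, 193.2], [261.6, 289.7], [383.7, 289.8]]
```

View pics/r1crop.png

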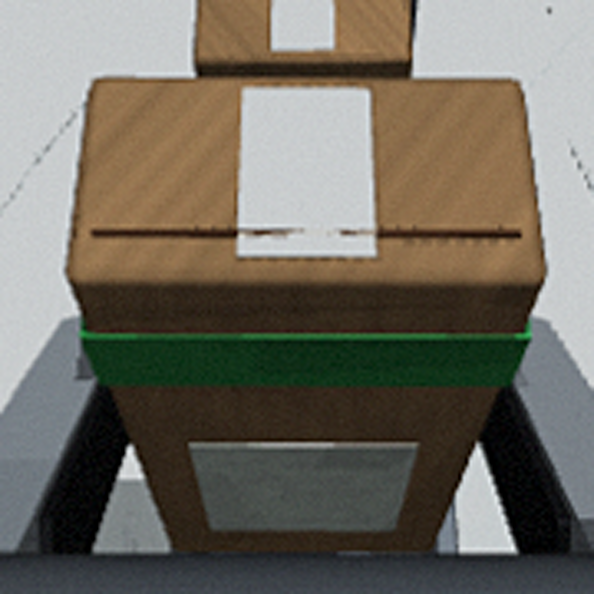

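Run:
```python
import numpy as np,cv2
from workcell import vision
im=np.load("r1.npz")["img"];cv2.imwrite("pics/r1st.png",cv2.resize(im[125:200,280:380,::-1],None,fx=8,fy=8,interpolation=cv2.INTER_CUBIC))
d=vision.get_image("side")["image"];cv2.imwrite("pics/r1sd.png",cv2.resize(d[255:375,335:415,::-1],None,fx=5,fy=5,interpolation=cv2.INTER_CUBIC))
```

```text
(no output)
```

View pics/r1st.png

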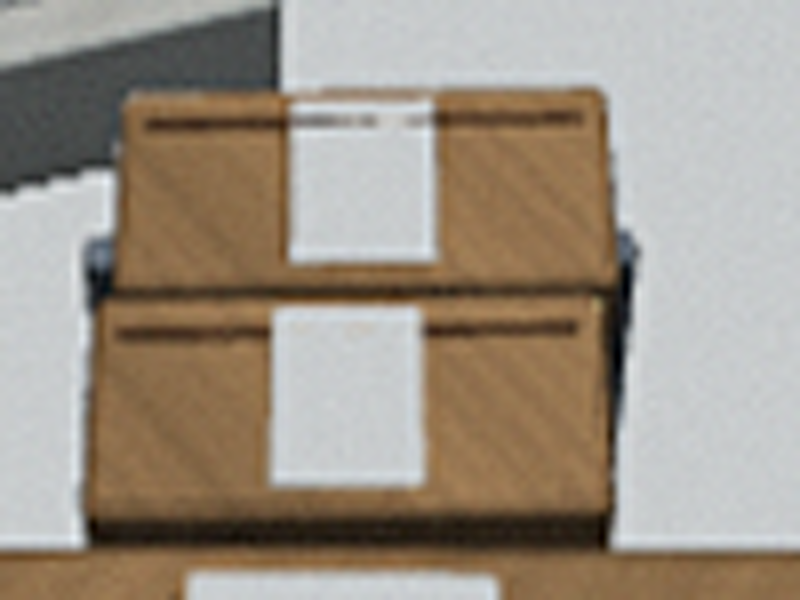

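View pics/r1sd.png

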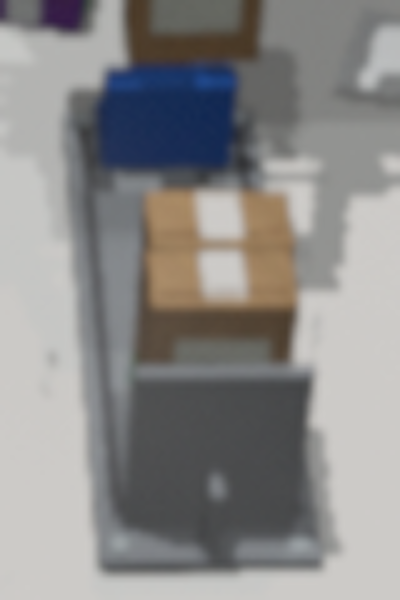

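Run:
```python
from workcell import vision
from h import *
d=vision.get_image("wrist");T=np.load("r1.npz")["T"]
px=(np.array([(125,92),(605,92),(113,288),(617,288),(102,298),(603,298),(88,517),(610,517)])+.5)/8-.5+np.array([280,125])
print(onz(d,px,134,T))
# end plate top corners z=103?
ep=(np.array([(88,240),(635,240)])+.5)/8-.5+np.array([280,125]);print(onz(d,ep,103,T))
s=vision.get_image("side")
c=lambda L:(np.array(L,float)+.5)/5-.5+np.array([335,255])
print("rack left edge base",onz(s,c([(68,120),(100,568),(320,566)]),0))
print("endplate top",onz(s,c([(130,367),(312,372)]),103))
print("stand",onz(s,c([(145,192),(287,192),(147,248),(291,246),(150,308),(295,308)]),134))
```

```text
[[458.3843 311.6782 134.    ]
 [513.1202 309.935  134.    ]
 [458.0065 282.3544 134.    ]
 [512.7627 280.7807 134.    ]
 [456.8552 280.9661 134.    ]
 [511.1703 279.4112 134.    ]
 [456.465  251.4624 134.    ]
 [510.239  250.0916 134.    ]]
[[450.6384 317.971  103.    ]
 [519.1431 315.9511 103.    ]]
rack left edge base [[523.4007  70.7216   0.    ]
 [528.192  328.7203   0.    ]
 [440.278  329.8771   0.    ]]
endplate top [[520.1462 313.9553 103.    ]
 [451.4009 318.1126 103.    ]]
stand [[510.5374 251.7846 134.    ]
 [455.1804 253.1237 134.    ]
 [512.4575 281.7172 134.    ]
 [457.3846 282.0022 134.    ]
 [514.1047 312.4102 134.    ]
 [460.0248 313.7214 134.    ]]
```

Run:
```python
from workcell import env
from h import *
s=env.observe();print(s["time"]);plan(s["ee_pos"],s["eef_rot"],[484.3,218,110],Rtool(-.8,45),10)
```

```text
9.65
max 0.28
travel [[0.0, 0.0, 0.28], [0.0, 0.0, 0.28], [0.0, 0.0, 0.28], [0.0, 0.01, 0.28], [-0.0, 0.01, 0.28], [-0.0, 0.01, 0.28], [-0.0, 0.01, 0.28], [-0.0, 0.01, 0.28], [-0.0, 0.01, 0.28], [-0.0, 0.01, 0.28]]
rot [[0.04, 0.02, -0.01], [0.04, 0.02, -0.01], [0.04, 0.02, -0.01], [0.04, 0.02, -0.01], [0.04, 0.02, -0.01], [0.04, 0.02, -0.01], [0.04, 0.02, -0.01], [0.04, 0.02, -0.01], [0.04, 0.02, -0.01], [0.04, 0.02, -0.01]]
```

Request:
{"fn": "step_arm", "kwargs": {
  "travel": [
    [0,0,0.28],
    [0,0,0.28],
    [0,0,0.28],
    [0,0.01,0.28],
    [0,0.01,0.28],
    [0,0.01,0.28],
    [0,0.01,0.28],
    [0,0.01,0.25],
    [0,0.01,0.15],
    [0,0,0]
  ],
  "rot": [
    [0.04,0.02,-0.01],
    [0.04,0.02,-0.01],
    [0.04,0.02,-0.01],
    [0.04,0.02,-0.01],
    [0.04,0.02,-0.01],
    [0.04,0.02,-0.01],
    [0.04,0.02,-0.01],
    [0.04,0.02,-0.01],
    [0.04,0.02,-0.01],
    [0,0,0]
  ]
}}

```text
time: 10.65
ee_pos: [483.6, 210.6, 117.5]
eef_rot: [[1.0, -0.009, 0.008], [-0.012, -0.71, 0.704], [-0.0, -0.704, -0.71]]
force: [-0.4, -0.2, -2.3]
grip_width: 0.592
```

Run:
```python
from workcell import env
from h import *
s=env.observe();print(s["time"],s["ee_pos"],s["eef_rot"],s["force"]);plan(s["ee_pos"],s["eef_rot"],[484.3,222.5,95],Rtool(-.8,45),4)
```

```text
10.65 [483.6351 210.5804 117.4923] [[ 0.9999 -0.0089  0.0084]
 [-0.0122 -0.7104  0.7037]
 [-0.0003 -0.7038 -0.7104]] [-0.3747 -0.2029 -2.2675]
max 0.15
travel [[0.0, 0.05, 0.15], [0.0, 0.05, 0.15], [0.0, 0.05, 0.15], [0.0, 0.05, 0.15]]
rot [[0.01, 0.0, 0.0], [0.01, 0.0, 0.0], [0.01, 0.0, 0.0], [0.01, 0.0, 0.0]]
```

Request:
{"fn": "step_arm", "kwargs": {
  "travel": [
    [0,0.05,0.15],
    [0,0.05,0.15],
    [0,0.05,0.15],
    [0,0.05,0.15],
    [0,0,0]
  ],
  "rot": [
    [0.01,0,0],
    [0.01,0,0],
    [0.01,0,0],
    [0.01,0,0],
    [0,0,0]
  ]
}}

```text
time: 11.15
ee_pos: [484.5, 222.0, 93.1]
eef_rot: [[1.0, -0.009, 0.01], [-0.014, -0.708, 0.706], [0.001, -0.706, -0.708]]
force: [0.3, -1.0, -1.6]
grip_width: 0.595
```

Run:
```python
from workcell import env,vision
from h import *
s=env.observe();print(s["time"],s["ee_pos"],s["eef_rot"],s["force"]);plan(s["ee_pos"],s["eef_rot"],[484.3,224.5,85],Rtool(-.8,45),4)
d=vision.get_image("wrist");cv2.imwrite("pics/p1wrist.png",d["image"][120:420,170:470,::-1].repeat(2,0).repeat(2,1))
for n,(a,b,c,e) in {"top":(140,230,300,310),"side":(330,240,420,370)}.items():
    d=vision.get_image(n);k=int(min(800/(c-a),600/(e-b)));cv2.imwrite(f"pics/p1{n}.png",cv2.resize(d["image"][b:e,a:c,::-1],None,fx=k,fy=k,interpolation=cv2.INTER_CUBIC));print(n,a,b,k)
```

```text
11.15 [484.4927 222.0146  93.0718] [[ 0.9999 -0.0091  0.01  ]
 [-0.0135 -0.7083  0.7058]
 [ 0.0007 -0.7058 -0.7084]] [ 0.2981 -0.9944 -1.6047]
max 0.05
travel [[-0.0, 0.02, 0.05], [-0.0, 0.02, 0.05], [-0.0, 0.02, 0.05], [-0.0, 0.02, 0.05]]
rot [[0.01, -0.0, 0.0], [0.01, -0.0, 0.0], [0.01, -0.0, 0.0], [0.01, -0.0, 0.0]]
top 140 230 5
side 330 240 4
```

View pics/p1wrist.png

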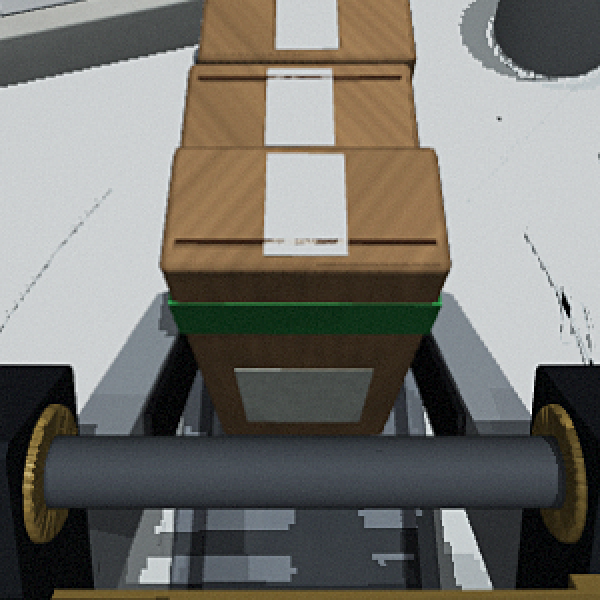

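View pics/p1top.png

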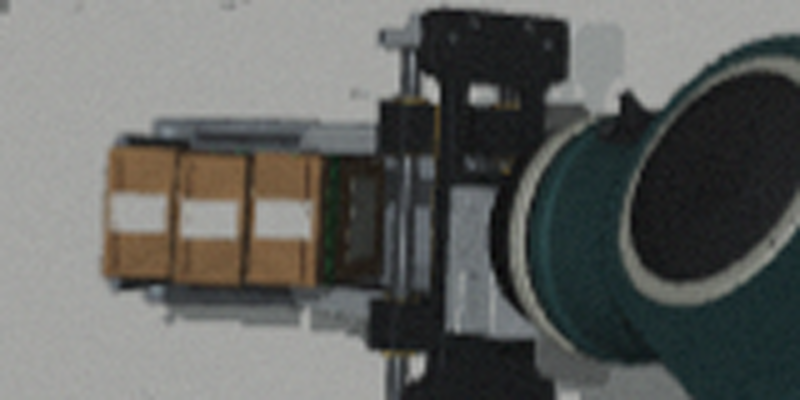

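View pics/p1side.png

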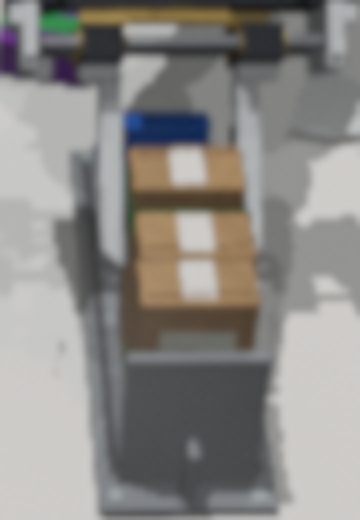

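Request:
{"fn": "step_arm", "kwargs": {
  "travel": [
    [0,0.02,0.05],
    [0,0.02,0.05],
    [0,0.02,0.05],
    [0,0.02,0.05],
    [0,0,0]
  ],
  "rot": [
    [0,0,0],
    [0,0,0],
    [0,0,0],
    [0,0,0],
    [0,0,0]
  ]
}}

```text
time: 11.8
ee_pos: [485.4, 225.0, 85.7]
eef_rot: [[1.0, -0.008, 0.012], [-0.014, -0.709, 0.705], [0.003, -0.705, -0.709]]
force: [0.9, 0.2, -1.8]
grip_width: 0.593
```

Run:
```python
from workcell import env
from h import *
s=env.observe();print(s["time"],s["ee_pos"],s["eef_rot"],s["force"],s["ft_torque"]);plan(s["ee_pos"],s["eef_rot"],[484.3,224.5,82],Rtool(-.8,45),3)
```

```text
11.8 [485.4178 224.9707  85.6736] [[ 0.9999 -0.0082  0.0121]
 [-0.0143 -0.7089  0.7052]
 [ 0.0028 -0.7053 -0.7089]] [ 0.9141  0.2292 -1.8086] [-1.0091 -0.1126 -0.0183]
max 0.02
travel [[-0.01, 0.02, 0.02], [-0.01, 0.02, 0.02], [-0.01, 0.02, 0.02]]
rot [[0.01, -0.01, 0.01], [0.01, -0.01, 0.01], [0.01, -0.01, 0.01]]
```

Request:
{"fn": "step_arm", "kwargs": {
  "travel": [
    [-0.02,0.03,0.03],
    [-0.01,0.03,0.03],
    [0,0,0]
  ],
  "rot": [
    [0.02,-0.02,0.01],
    [0.02,-0.02,0.01],
    [0,0,0]
  ]
}}

```text
time: 12.1
ee_pos: [484.1, 225.2, 82.4]
eef_rot: [[1.0, -0.01, 0.008], [-0.013, -0.706, 0.708], [-0.001, -0.708, -0.706]]
force: [-1.3, 0.6, 1.1]
grip_width: 0.591
```

Run:
```python
from workcell import env
from h import *
s=env.observe();print(s["time"],s["ee_pos"],s["eef_rot"],s["force"],s["ft_torque"]);plan(s["ee_pos"],s["eef_rot"],[484.3,224.5,82],Rtool(-.8,45),3)
```

```text
12.1 [484.1034 225.2357  82.3611] [[ 0.9999 -0.0098  0.0079]
 [-0.0125 -0.7057  0.7084]
 [-0.0013 -0.7084 -0.7058]] [-1.2635  0.5765  1.0693] [-0.6078 -0.0061  0.0541]
max 0.01
travel [[0.0, 0.01, -0.0], [0.0, 0.01, -0.0], [0.0, 0.01, -0.0]]
rot [[-0.01, 0.01, 0.0], [-0.01, 0.01, 0.0], [-0.01, 0.01, 0.0]]
```

Request:
{"fn": "step_arm", "kwargs": {
  "travel": [
    [0,0.02,0.02],
    [0,0.01,0.01],
    [0,0,0]
  ],
  "rot": [
    [0,0,0],
    [0,0,0],
    [0,0,0]
  ]
}}

```text
time: 12.4
ee_pos: [484.2, 225.8, 82.1]
eef_rot: [[1.0, -0.009, 0.007], [-0.011, -0.704, 0.71], [-0.001, -0.71, -0.704]]
force: [-0.3, 1.2, -1.7]
grip_width: 0.594
```

Run:
```python
from workcell import env,vision
from h import *
s=env.observe();print(s["time"],s["ee_pos"],s["eef_rot"],s["force"],s["ft_torque"])
for n,(a,b,c,e) in {"top":(140,230,300,310),"side":(330,240,420,370)}.items():
    d=vision.get_image(n);k=int(min(800/(c-a),600/(e-b)));cv2.imwrite(f"pics/p2{n}.png",cv2.resize(d["image"][b:e,a:c,::-1],None,fx=k,fy=k,interpolation=cv2.INTER_CUBIC));print(n,a,b,k)
```

```text
12.4 [484.2219 225.7596  82.1031] [[ 0.9999 -0.0089  0.0071]
 [-0.0114 -0.704   0.7101]
 [-0.0013 -0.7101 -0.7041]] [-0.3252  1.2354 -1.7059] [-0.9885 -0.1048  0.0387]
top 140 230 5
side 330 240 4
```

View pics/p2side.png

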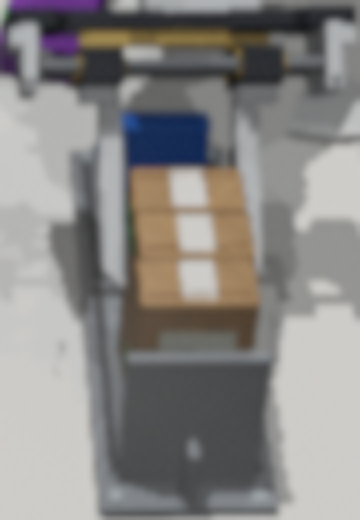

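View pics/p2top.png

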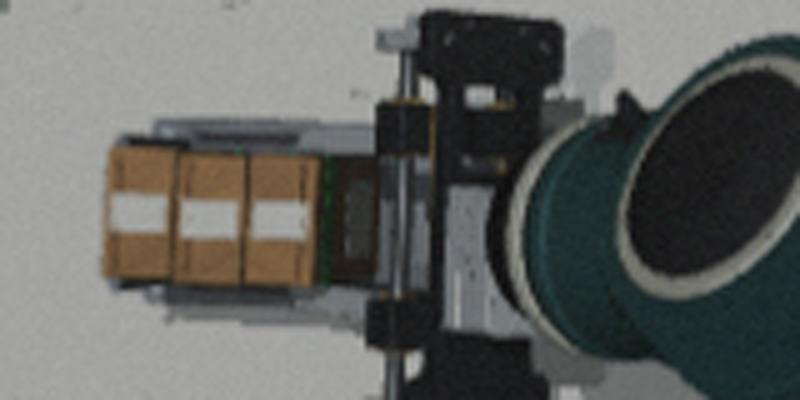

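Request:
{"fn": "step_arm", "kwargs": {
  "travel": [
    [0,0.04,0.02],
    [0,0.02,0.02],
    [0,0,0]
  ],
  "rot": [
    [-0.03,0,0],
    [0,0,0],
    [0,0,0]
  ]
}}

```text
time: 12.8
ee_pos: [484.4, 226.3, 81.5]
eef_rot: [[1.0, -0.007, 0.006], [-0.01, -0.704, 0.71], [-0.001, -0.71, -0.704]]
force: [-0.3, -0.3, -1.5]
grip_width: 0.596
```

Run:
```python
from workcell import env,vision
from h import *
s=env.observe();print(s["time"],s["ee_pos"],s["eef_rot"],s["force"],s["ft_torque"])
```

```text
12.8 [484.405  226.3479  81.4553] [[ 1.     -0.0075  0.006 ]
 [-0.0095 -0.7037  0.7105]
 [-0.0011 -0.7105 -0.7037]] [-0.3488 -0.3117 -1.5407] [-1.0359 -0.0477  0.0294]
```

Request:
{"fn": "step_arm", "kwargs": {
  "travel": [
    [0,0.04,0.03],
    [0,0.03,0.02],
    [0,0,0]
  ],
  "rot": [
    [0,0,0],
    [0,0,0],
    [0,0,0]
  ]
}}

```text
time: 13.1
ee_pos: [484.6, 226.8, 80.2]
eef_rot: [[1.0, -0.006, 0.005], [-0.008, -0.701, 0.713], [-0.001, -0.713, -0.701]]
force: [0.3, -1.2, -2.2]
grip_width: 0.593
```

Run:
```python
from workcell import env,vision
from h import *
s=env.observe();print(s["time"],s["ee_pos"],s["eef_rot"],s["force"],s["ft_torque"])
```

```text
13.1 [484.5913 226.7631  80.2139] [[ 1.     -0.006   0.0049]
 [-0.0077 -0.7014  0.7128]
 [-0.0009 -0.7128 -0.7014]] [ 0.3401 -1.2123 -2.1797] [-1.0875 -0.0552  0.0464]
```

Run:
```python
from workcell import env,vision
from h import *
d=vision.get_image("wrist")
img=d["image"];cv2.imwrite("pics/p3crop.png",cv2.resize(img[120:340,230:410,::-1],None,fx=2.7,fy=2.7,interpolation=cv2.INTER_CUBIC))
```

```text
(no output)
```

View pics/p3crop.png

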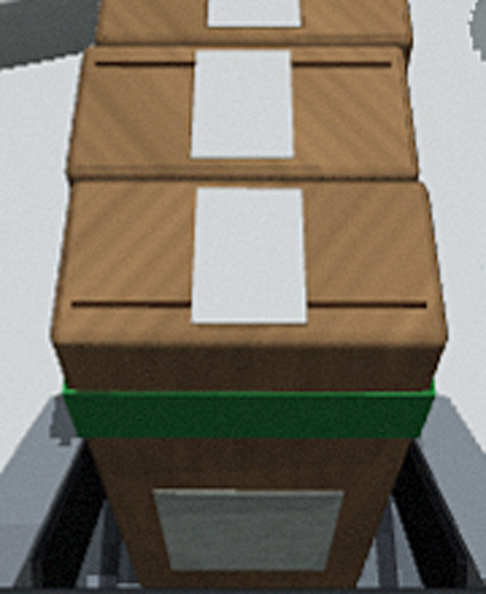

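Request:
{"fn": "step_arm", "kwargs": {
  "travel": [
    [0,0,0],
    [0,0,0],
    [0,0,0],
    [0,0,0],
    [0,0,0],
    [0,0,0]
  ],
  "rot": [
    [0,0,0],
    [0,0,0],
    [0,0,0],
    [0,0,0],
    [0,0,0],
    [0,0,0]
  ],
  "jaw": 90
}}

```text
time: 13.75
ee_pos: [484.5, 226.8, 79.5]
eef_rot: [[1.0, -0.006, 0.005], [-0.008, -0.702, 0.712], [-0.001, -0.712, -0.702]]
force: [0.4, 0.7, -0.2]
grip_width: 0.953
```

Run:
```python
from workcell import env,vision
from h import *
s=env.observe();print(s["time"],s["ee_pos"],s["force"],s["grip_width"]*94)
d=vision.get_image("wrist")
img=d["image"];cv2.imwrite("pics/p4crop.png",cv2.resize(img[120:420,170:470,::-1],None,fx=2,fy=2,interpolation=cv2.INTER_CUBIC))
d=vision.get_image("side");cv2.imwrite("pics/p4side.png",cv2.resize(d["image"][240:370,330:420,::-1],None,fx=4,fy=4,interpolation=cv2.INTER_CUBIC))
```

```text
13.75 [484.5032 226.7688  79.5377] [ 0.3856  0.6617 -0.1721] 89.54631465417536
```

View pics/p4crop.png

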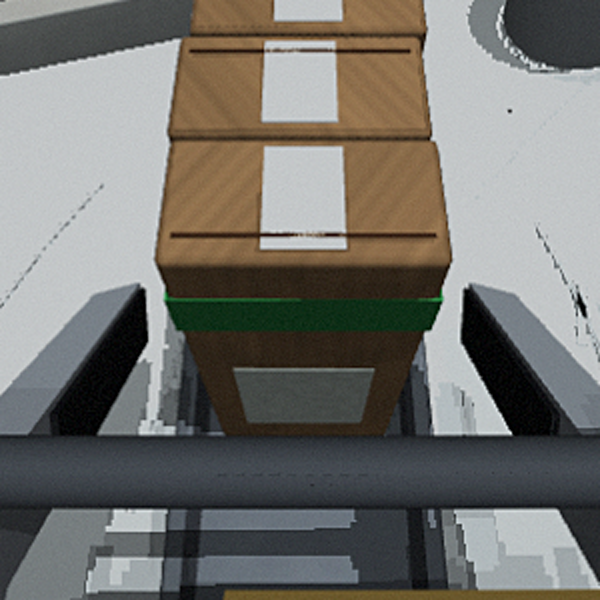

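View pics/p4side.png

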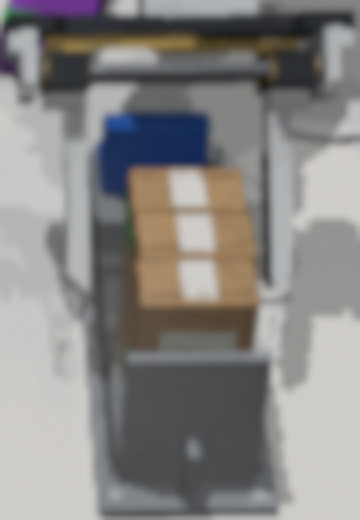

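Request:
{"fn": "step_arm", "kwargs": {
  "travel": [
    [0,0,-0.1],
    [0,0,-0.2],
    [0,0,-0.3],
    [0,0,-0.4],
    [0,0,-0.4],
    [0,0,-0.4],
    [0,0,-0.4],
    [0,0,-0.3],
    [0,0,-0.1],
    [0,0,0]
  ],
  "rot": [
    [0,0,0],
    [0,0,0],
    [0,0,0],
    [0,0,0],
    [0,0,0],
    [0,0,0],
    [0,0,0],
    [0,0,0],
    [0,0,0],
    [0,0,0]
  ]
}}

```text
time: 14.85
ee_pos: [484.2, 144.4, 159.7]
eef_rot: [[1.0, -0.007, 0.008], [-0.011, -0.704, 0.71], [0.001, -0.71, -0.704]]
force: [-1.0, -0.3, -0.1]
grip_width: 0.96
```

Run:
```python
from workcell import env,vision
from h import *
s=env.observe();print(s["time"],s["ee_pos"],s["force"],s["grip_width"]*94)
d=vision.get_image("wrist")
np.savez("s1.npz",T=wristT(s,d),img=d["image"])
img=d["image"];cv2.imwrite("pics/s1w.png",img[:,:,::-1])
d=vision.get_image("top");cv2.imwrite("pics/s1t.png",cv2.resize(d["image"][230:310,140:300,::-1],None,fx=5,fy=5,interpolation=cv2.INTER_CUBIC))
plan(s["ee_pos"],s["eef_rot"],[484,45,140],Rtool(-.8,45),8)
```

```text
14.85 [484.2042 144.4227 159.709 ] [-0.9693 -0.2662 -0.085 ] 90.26902171862747
max 0.26
travel [[0.0, 0.26, -0.18], [0.0, 0.26, -0.18], [0.0, 0.26, -0.18], [0.0, 0.26, -0.18], [0.0, 0.26, -0.18], [0.0, 0.26, -0.18], [0.0, 0.26, -0.18], [0.0, 0.26, -0.18]]
rot [[-0.01, 0.0, 0.0], [-0.01, 0.0, 0.0], [-0.01, 0.0, 0.0], [-0.01, 0.0, 0.0], [-0.01, 0.0, 0.0], [-0.01, 0.0, 0.0], [-0.01, 0.0, 0.0], [-0.01, 0.0, 0.0]]
```

View pics/s1w.png

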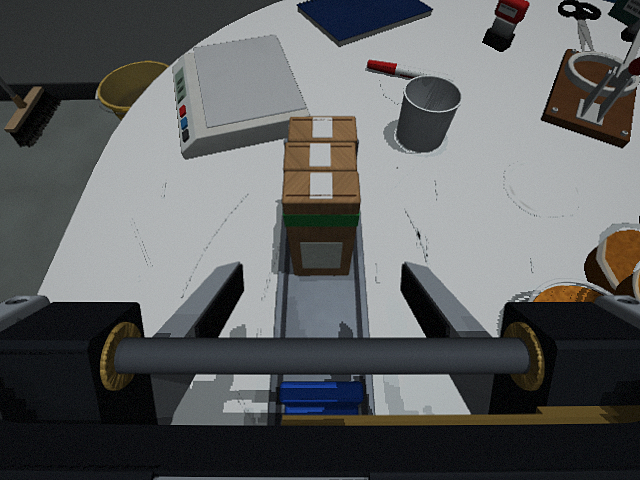

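View pics/s1t.png

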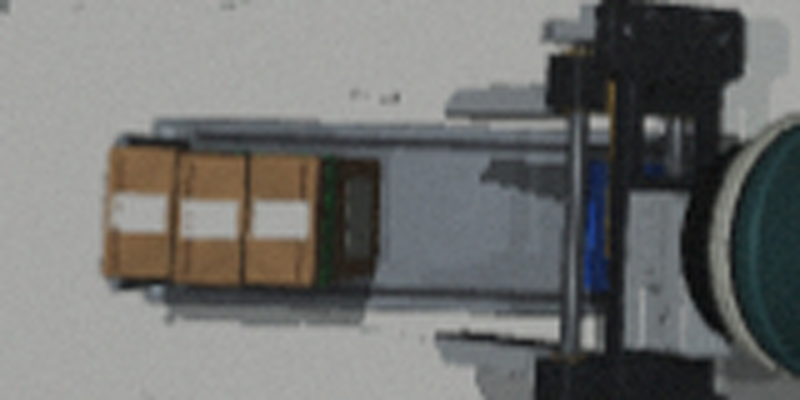

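Request:
{"fn": "step_arm", "kwargs": {
  "travel": [
    [0,0.26,-0.18],
    [0,0.26,-0.18],
    [0,0.26,-0.18],
    [0,0.26,-0.18],
    [0,0.26,-0.18],
    [0,0.26,-0.18],
    [0,0.26,-0.18],
    [0,0.15,-0.1],
    [0,0,0]
  ],
  "rot": [
    [-0.01,0,0],
    [-0.01,0,0],
    [-0.01,0,0],
    [-0.01,0,0],
    [-0.01,0,0],
    [-0.01,0,0],
    [-0.01,0,0],
    [0,0,0],
    [0,0,0]
  ],
  "jaw": 0,
  "force": 20
}}

```text
time: 15.85
ee_pos: [482.1, 42.1, 138.7]
eef_rot: [[1.0, -0.009, 0.005], [-0.01, -0.708, 0.707], [-0.003, -0.707, -0.708]]
force: [-0.5, -0.3, 0.6]
grip_width: 0.229
```

Run:
```python
from workcell import env,vision
from h import *
s=env.observe();print(s["time"],s["ee_pos"],s["force"],s["grip_width"]*94)
d=vision.get_image("wrist")
img=d["image"];cv2.imwrite("pics/b1w.png",img[:,:,::-1])
np.savez("b1.npz",T=wristT(s,d),img=d["image"])
plan(s["ee_pos"],s["eef_rot"],[483.5,50,51],Rtool(-.8,45),8)
```

```text
15.85 [482.1275  42.1469 138.6794] [-0.5123 -0.2529  0.6247] 21.512029785735493
max 0.21
travel [[0.0, 0.18, 0.21], [0.0, 0.18, 0.21], [0.0, 0.18, 0.21], [0.0, 0.18, 0.21], [0.0, 0.18, 0.21], [0.0, 0.18, 0.21], [0.0, 0.18, 0.21], [0.0, 0.18, 0.21]]
rot [[0.0, 0.01, 0.0], [0.0, 0.01, 0.0], [0.0, 0.01, 0.0], [0.0, 0.01, 0.0], [0.0, 0.01, 0.0], [0.0, 0.01, 0.0], [0.0, 0.01, 0.0], [0.0, 0.01, 0.0]]
```

View pics/b1w.png

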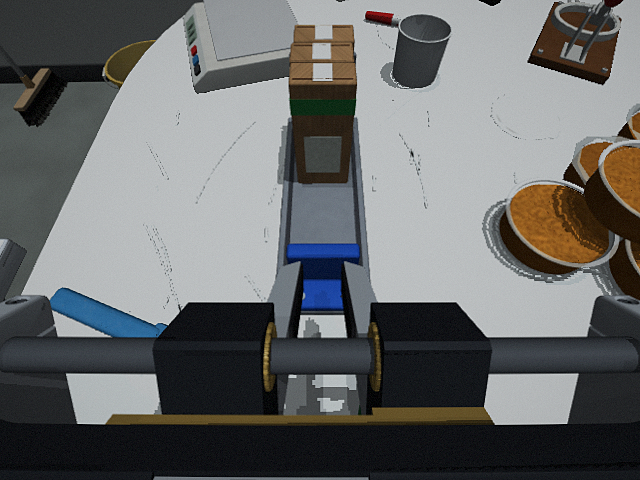

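Request:
{"fn": "step_arm", "kwargs": {
  "travel": [
    [0,0.18,0.21],
    [0,0.18,0.21],
    [0,0.18,0.21],
    [0,0.18,0.21],
    [0,0.18,0.21],
    [0,0.18,0.21],
    [0,0.18,0.21],
    [0.02,0.1,0.12],
    [0,0,0]
  ],
  "rot": [
    [0,0.01,0],
    [0,0.01,0],
    [0,0.01,0],
    [0,0.01,0],
    [0,0.01,0],
    [0,0.01,0],
    [0,0.01,0],
    [0,0.01,0],
    [0,0,0]
  ]
}}

```text
time: 16.8
ee_pos: [481.9, 52.3, 47.1]
eef_rot: [[1.0, -0.008, 0.009], [-0.012, -0.706, 0.708], [0.001, -0.708, -0.707]]
force: [1.0, -0.4, 0.7]
grip_width: 0.004
```

Run:
```python
from workcell import env,vision
from h import *
s=env.observe();print(s["time"],s["ee_pos"],s["eef_rot"],s["force"],s["grip_width"]*94)
d=vision.get_image("wrist")
b=np.load("b1.npz");P=onz(d,[(288,258),(360,258),(288,244),(360,244)],63,b["T"]);print(P)
P=onz(d,[(298,183),(349,183)],8,b["T"]);print("carton foot",P)
plan(s["ee_pos"],s["eef_rot"],[483.5,75,51],Rtool(-.6,45),4)
```

```text
16.8 [481.9054  52.2781  47.1206] [[ 0.9999 -0.0076  0.0094]
 [-0.012  -0.7065  0.7076]
 [ 0.0013 -0.7077 -0.7065]] [ 0.9943 -0.3855  0.6664] 0.34016333702947316
[[455.0924 100.4136  63.    ]
 [512.3889  99.7731  63.    ]
 [454.5523 113.1828  63.    ]
 [513.2553 112.5167  63.    ]]
carton foot [[456.2023 222.4513   8.    ]
 [513.5443 221.7519   8.    ]]
max 0.12
travel [[0.01, -0.12, 0.08], [0.01, -0.12, 0.08], [0.01, -0.12, 0.08], [0.01, -0.12, 0.08]]
rot [[-0.0, -0.01, -0.0], [-0.0, -0.01, -0.0], [-0.0, -0.01, -0.0], [-0.0, -0.01, -0.0]]
```

Request:
{"fn": "step_arm", "kwargs": {
  "travel": [
    [0.02,-0.14,0.13],
    [0.01,-0.14,0.13],
    [0.01,-0.14,0.13],
    [0.01,-0.14,0.14],
    [0,-0.14,0.14],
    [0,-0.14,0.14],
    [0,-0.14,0.14],
    [0,-0.14,0.14],
    [0,0,0]
  ],
  "rot": [
    [0,0,0],
    [0,0,0],
    [0,0,0],
    [0,0,0],
    [0,0,0],
    [0,0,0],
    [0,0,0],
    [0,0,0],
    [0,0,0]
  ]
}}

```text
time: 17.75
ee_pos: [485.4, 120.6, 49.8]
eef_rot: [[1.0, -0.005, 0.011], [-0.011, -0.708, 0.706], [0.004, -0.707, -0.708]]
force: [0.4, -0.1, -0.5]
grip_width: 0.006
```

Run:
```python
from workcell import env,vision
from h import *
s=env.observe();print(s["time"],s["ee_pos"],s["eef_rot"],s["force"],s["grip_width"]*94)
d=vision.get_image("wrist");cv2.imwrite("pics/b2w.png",d["image"][:,:,::-1])
```

```text
17.75 [485.3842 120.5604  49.7536] [[ 0.9999 -0.0051  0.0106]
 [-0.0111 -0.7077  0.7065]
 [ 0.0039 -0.7065 -0.7077]] [ 0.3649 -0.0867 -0.4554] 0.5540998370307123
```

View pics/b2w.png

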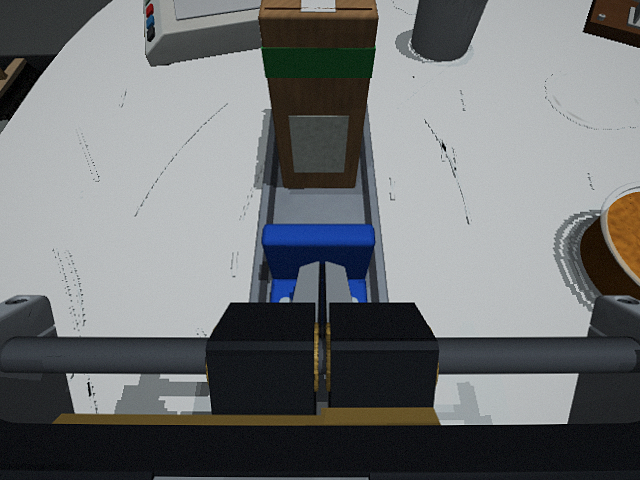

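Request:
{"fn": "step_arm", "kwargs": {
  "travel": [
    [-0.01,-0.1,0.1],
    [-0.01,-0.1,0.1],
    [0,-0.1,0.1],
    [0,-0.1,0.1],
    [0,-0.1,0.1],
    [0,-0.1,0.1],
    [0,-0.1,0.1],
    [0,-0.08,0.08],
    [0,-0.06,0.06]
  ],
  "rot": [
    [0,-0.02,0],
    [0,-0.02,0],
    [0,0,0],
    [0,0,0],
    [0,0,0],
    [0,0,0],
    [0,0,0],
    [0,0,0],
    [0,0,0]
  ]
}}

```text
time: 18.7
ee_pos: [486.0, 170.5, 49.5]
eef_rot: [[1.0, -0.007, 0.009], [-0.011, -0.708, 0.706], [0.002, -0.706, -0.708]]
force: [0.4, -1.5, -0.0]
grip_width: 0.005
```

Run:
```python
from workcell import env,vision
from h import *
s=env.observe();print(s["time"],s["ee_pos"],s["eef_rot"],s["force"],s["grip_width"]*94)
d=vision.get_image("wrist");cv2.imwrite("pics/b3w.png",d["image"][:,:,::-1])
```

```text
18.7 [485.9658 170.4901  49.534 ] [[ 0.9999 -0.0065  0.009 ]
 [-0.011  -0.7082  0.7059]
 [ 0.0017 -0.706  -0.7082]] [ 0.3971 -1.4594 -0.0101] 0.5119132907304472
```

View pics/b3w.png

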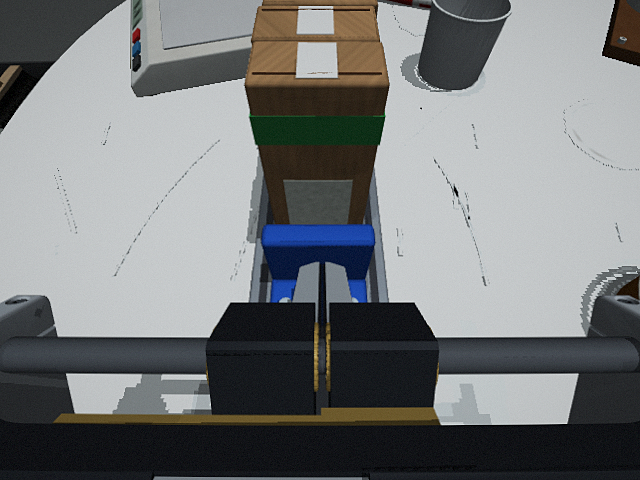

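Request:
{"fn": "step_arm", "kwargs": {
  "travel": [
    [-0.01,-0.06,0.06],
    [-0.01,-0.05,0.05],
    [-0.01,-0.05,0.05],
    [-0.01,-0.05,0.05],
    [-0.01,-0.05,0.05]
  ],
  "rot": [
    [0,0,0],
    [0,0,0],
    [0,0,0],
    [0,0,0],
    [0,0,0]
  ]
}}

```text
time: 19.25
ee_pos: [484.5, 186.3, 49.5]
eef_rot: [[1.0, -0.007, 0.01], [-0.012, -0.708, 0.706], [0.002, -0.706, -0.708]]
force: [1.9, -1.4, -0.1]
grip_width: 0.003
```

Request:
{"fn": "step_arm", "kwargs": {
  "travel": [
    [0,-0.04,0.04],
    [0,-0.04,0.04]
  ],
  "rot": [
    [0,0,0],
    [0,0,0]
  ]
}}

```text
time: 19.45
ee_pos: [484.8, 190.2, 49.2]
eef_rot: [[1.0, -0.007, 0.011], [-0.013, -0.709, 0.705], [0.003, -0.705, -0.709]]
force: [-5.9, -26.8, 12.4]
grip_width: 0.004
```

Run:
```python
from workcell import env,vision
from h import *
s=env.observe();print(s["time"],s["ee_pos"],s["eef_rot"],s["force"],s["grip_width"]*94)
d=vision.get_image("wrist");cv2.imwrite("pics/b4w.png",d["image"][:,:,::-1])
```

```text
19.45 [484.8001 190.1749  49.1873] [[ 0.9999 -0.0074  0.0109]
 [-0.013  -0.7092  0.7049]
 [ 0.0025 -0.7049 -0.7093]] [ -5.8674 -26.7848  12.4353] 0.4045009063598303
```

View pics/b4w.png

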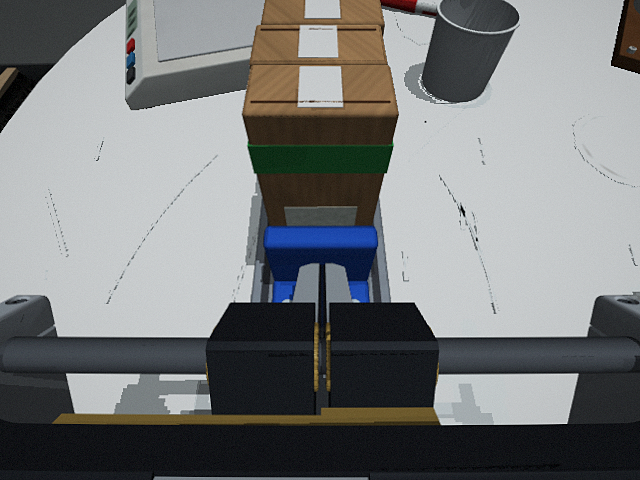

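Request:
{"fn": "step_arm", "kwargs": {
  "travel": [
    [0,0,0],
    [0,0.04,-0.04],
    [0,0.1,-0.1],
    [0,0.15,-0.15],
    [0,0.2,-0.2],
    [0,0.2,-0.2],
    [0,0.2,-0.2],
    [0,0.1,-0.2],
    [0,0,-0.4],
    [0,0,-0.5],
    [0,0,-0.5],
    [0,0,-0.5],
    [0,0,-0.4],
    [0,0,0]
  ],
  "rot": [
    [0,0,0],
    [0,0,0],
    [0,0,0],
    [0,0,0],
    [0,0,0],
    [0,0,0],
    [0,0,0],
    [0,0,0],
    [0,0,0],
    [0,0,0],
    [0,0,0],
    [0,0,0],
    [0,0,0],
    [0,0,0]
  ]
}}

```text
time: 20.9
ee_pos: [481.7, 55.0, 120.6]
eef_rot: [[1.0, -0.011, 0.01], [-0.015, -0.709, 0.705], [-0.0, -0.705, -0.709]]
force: [1.0, 0.8, -0.7]
grip_width: 0.007
```

Run:
```python
from workcell import env,vision
from h import *
s=env.observe();print(s["time"],s["ee_pos"],s["force"],s["grip_width"]*94)
d=vision.get_image("wrist");cv2.imwrite("pics/e1w.png",d["image"][:,:,::-1])
np.savez("e1.npz",T=wristT(s,d),img=d["image"])
a=vision.get_image("top")["image"][230:310,140:300,::-1];cv2.imwrite("pics/e1t.png",cv2.resize(a,None,fx=5,fy=5,interpolation=cv2.INTER_CUBIC))
d=vision.get_image("side");cv2.imwrite("pics/e1s.png",cv2.resize(d["image"][140:380,190:430,::-1],None,fx=2.5,fy=2.5,interpolation=cv2.INTER_CUBIC))
```

```text
20.9 [481.6962  54.9529 120.5895] [ 0.9782  0.7636 -0.6842] 0.667572944421702
```

View pics/e1w.png

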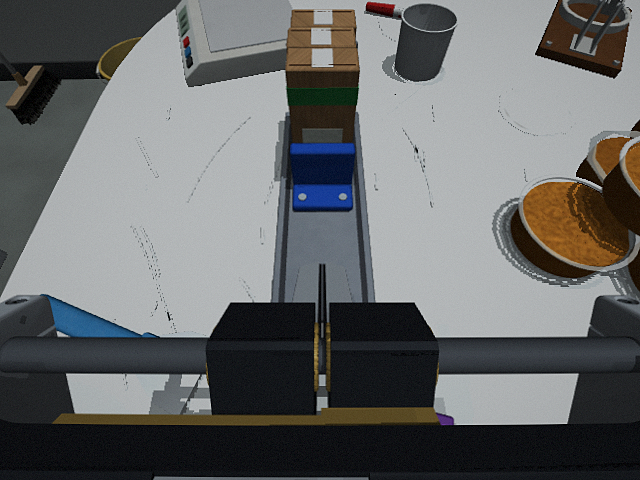

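View pics/e1t.png

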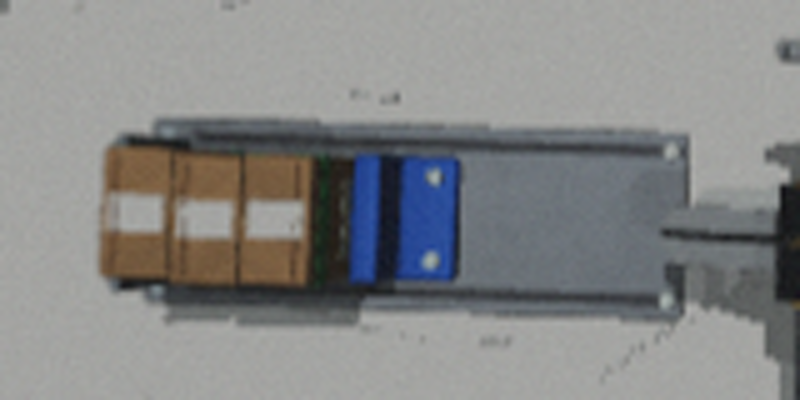

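View pics/e1s.png

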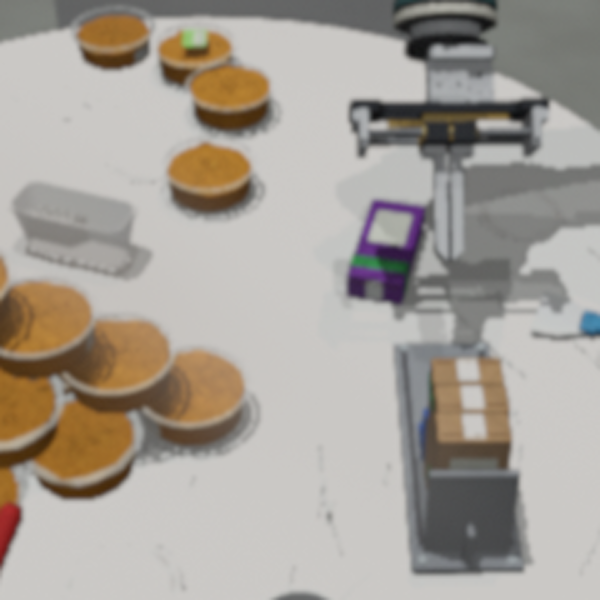

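Run:
```python
from workcell import env,vision
from h import *
e=np.load("e1.npz");im=e["img"]
cv2.imwrite("pics/e1c.png",cv2.resize(im[0:220,270:380,::-1],None,fx=2.7,fy=2.7,interpolation=cv2.INTER_CUBIC))
d=vision.get_image("wrist");t=vision.get_image("top")
c=(np.array([(355,155),(380,155),(378,281),(350,281)])+.5)/5-.5+np.array([140,230])
P=onz(t,c,63);print("bookend plate top corners (top cam)",P)
c=(np.array([(107,148),(313,157),(308,285),(101,277)])+.5)/5-.5+np.array([140,230])
print("row tops",onz(t,c,134))
print("wrist bookend top back/front", onz(d,[(292,157),(354,157),(292,144),(354,144)],63,e["T"]))
print("wrist new carton front top edge",onz(d,[(287,71),(359,71)],134,e["T"]))
```

```text
bookend plate top corners (top cam) [[514.8607 220.1137  63.    ]
 [515.1127 208.6265  63.    ]
 [457.4745 207.4064  63.    ]
 [457.1961 220.2219  63.    ]]
row tops [[514.7435 310.2463 134.    ]
 [512.8595 221.8973 134.    ]
 [458.3681 221.8963 134.    ]
 [459.7907 310.3015 134.    ]]
wrist bookend top back/front [[456.8143 204.0861  63.    ]
 [511.9059 203.2729  63.    ]
 [456.2995 220.1356  63.    ]
 [512.928  219.2967  63.    ]]
wrist new carton front top edge [[458.0232 221.6389 134.    ]
 [510.942  220.8354 134.    ]]
```

View pics/e1c.png

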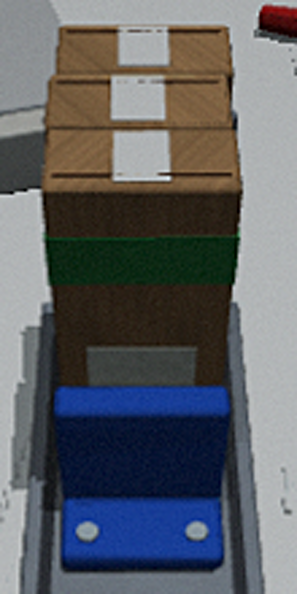

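Run:
```python
from workcell import env,vision
from h import *
a=cv2.imread("pics/top0.png");t=vision.get_image("top")["image"][:,:,::-1]
df=cv2.absdiff(a,t)[0:215,150:525].max(2);print("cup area diff px>60:",(df>60).sum())
print(env.observe()["time"],env.job_done())
```

```text
cup area diff px>60: 0
the job is handed in; nothing more can be done
21.2 None
```

The loose carton now stands on its short end in the rack, green band up, beside the two standing cartons. The bookend is pushed up against it. I handed the job in at 21.2 s.

- **Placing:** I gripped the carton across its width with the tool tilted, turned it upright and lowered it beside the row. I then let go and backed off. Pictures taken while the bookend was still drawn back show it standing on its own.
- **Closing the row:** I pushed the bookend from behind with shut fingers until the resistance jumped to about 27 N, about 109 mm of travel. Then I withdrew clear.

**Last checks:**
- The bookend's front face measures at y ≈ 219–220 mm, and the carton's face at about 221–222 mm. The 1–2 mm difference is within camera error, so the force jump is the better evidence that the row is tight.
- All three cartons are upright and in line, with sideways offsets of about 2 mm at most. Two of them had that before I started.
- The top camera shows no change in the cup area.

**Disagreements:**
- The carton slid about 4 mm in the grip as it was set down. The end-of-row force readings did not clearly show the touchdown, so I judged it from the pictures.
- Estimates of the rack's yaw varied between the views by about 1°.

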